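# Check a brake caliper's pad gap with a taper gauge

## Task

Pull the orange transport spacer up out of the gap between the two brake pads and hang it by its eye on the peg of the blue stand. Then take the taper gauge with the blue handle out of its wooden block and slide its blade straight down between the pads, gently, until it drags snugly: both pads touch the blade and the sprung pad is pushed back by about a millimetre, no more than two. Stop there and finish while still holding the gauge upright at that depth; do not let go of it, and leave the other things on the bench alone.

Things in the scene. Friction and masses are not known exactly. Their poses are not given: they have to be found in the camera images.
- bench_plate: Steel plate 150 x 130 x 12 mm (x, y, z) fixed to the bench, carrying a red brake caliper. Origin at the centre of its underside, on the bench; z up. Its y axis is the direction in which the two pads face each other; its x axis runs along the gap. It does not move.
- caliper: Red floating caliper, tops 72 mm above the bench, below the pads' tops. Axes and (at rest) origin as the bench plate's. Floats up to 6 mm along its y nearly freely (under 0.7 N), so it centres itself on what is between the pads. It carries the fixed pad: black friction plate 50 mm wide (x), 7 mm thick, on the -y side of the gap, face 22 to 75 mm above the bench, then a steel lip flared outward up to 80 mm.
- fixed_face (a point): Upper edge, middle, of the fixed pad's flat friction face, at the foot of its flared lip, 75 mm above the bench. The gap (4.8 to 6.8 mm, differs from case to case) reaches from here along the caliper's +y to sprung_face. The bench plate's top lies 63 mm below. Axes as the caliper's.
- sprung_face (a point): The same point on the sprung pad's friction face (50 mm wide, +y side of the gap), 75 mm above the bench; moves back (+y) with the pad.
- sprung_pad (a joint): How far the sprung pad is pushed back along the caliper's +y, in m: 0 at rest, grows as the blade spreads the gap, stop at 5 mm. Spring: about 1.5 N to start it, 2.5 N more per mm. Pushing the blade deeper takes roughly 4 to 8 N downward at 1 mm.
- spacer: Orange plastic spacer, about 40 g, 136 mm tall, upright and loose between the pads, foot on the bench plate (12 mm above the bench). Origin: centre of its foot; z up along it, y through its thickness. From the foot up: blade 24 (x) x 4 (y) mm to 68 mm; tab 36 x 4 mm with a round 18 mm eye through it, 66 to 100 mm; grip block 30 (x) x 12 (y) mm from 100 to 136 mm.
- eye (a point): Centre of the spacer's eye, 83 mm above its foot; the hole's axis is the spacer's y.
- peg_stand: Fixed stand: blue post 14 x 12 mm, 155 mm tall, on a dark round foot 90 mm across. Origin on the bench at the post's foot (post centre at y = +6 mm, round foot's centre at y = +30 mm). A round steel peg 8 mm thick sticks out along the stand's -y, rising about 11 degrees: axis from (0, 0, 149) to (0, -60, 160) mm in its frame. Nothing stands above the peg.
- peg_tip (a point): Centre of the peg's rounded free end, 160 mm above the bench; axes as the stand's. The peg runs from here along +y (12 mm down per 64 mm) back to the post.
- peg_mid (a point): Point on the peg's axis halfway along it, 30 mm from the tip.
- gauge_block: Fixed light wooden block 80 x 70 x 66 mm with a slot 21.5 (x) x 13 (y) mm through its height at its centre, in which the gauge hangs by its handle. Origin at the centre of its underside.
- gauge: Taper gauge, about 90 g, upright, tip down. Origin: centre of the blade's tip; z up. Steel blade 18 mm wide (x), 62 mm long, thickness (y) growing evenly from 2.5 mm at the tip to 10.25 mm at the handle (1 mm per 8 mm, symmetric). Blue handle 26 (x) x 18 (y) mm, 62 to 110 mm above the tip, yellow band low on it. Starts with the tip 4 mm above the bench, handle resting on the block.
- wrench: Bystander, loose on the bench, leave it alone. Steel spanner 180 mm long; origin under its middle.
- screwdriver: Bystander, loose on the bench, leave it alone. Screwdriver 200 mm long; origin under its middle.
- engine_piston: Bystander, loose on the bench, leave it alone. Aluminium engine piston, 74 mm across, 58 mm tall; origin at the centre of its underside.
- bearing: Bystander, loose on the bench, leave it alone. Steel bearing ring 62 mm across, 16 mm high; origin at the centre of its underside.
- grease_jar: Bystander, loose on the bench, leave it alone. Yellow jar with black lid, 64 mm across, 80 mm tall; origin at the centre of its underside.
Not all that is in view belongs to the job. Several things have the shape of the gauge; the one meant has the colours described above. Several things have the shape of the spacer; the one meant has the colours described above.

How it is judged (in metres and radians):
On the way, in this order (a step that is already met when the one before it is completed fails the run):
1. the spacer hangs by its eye on the peg, let go (x of eye in the frame of peg_stand between -0.01 and 0.01 m and y of eye in the frame of peg_stand between -0.06 and 0.002 m and z of eye in the frame of peg_stand between 0.135 and 0.164 m and angle between spacer's own z axis and vertical below 0.5 rad and contact force between spacer and peg_stand above 0.05 N and contact force between spacer and the arm below 0.05 N and contact force between spacer and the fingers below 0.05 N and linear speed of spacer below 0.05 m/s), for 0.3 s.
2. the gauge is lifted out of its block, in the gripper (z of gauge in the frame of gauge_block above 0.07 m and contact force between gauge and the fingers above 1 N), for 0.1 s.
At the end, for the whole second after the job is handed in: Spacer hangs free, peg through its eye, upright within 0.5 rad. Gauge gripped (over 2 N), still, upright within 0.15 rad, tip within 18 mm of the pads' middle, 16 to 64 mm above the bench; each pad presses over 0.5 N, sprung pad back 0.25 to 2.4 mm. Bystanders within 40 mm (all of step 1 and x of gauge in the frame of caliper between -0.018 and 0.018 m and z of gauge in the frame of caliper between 0.016 and 0.064 m and angle between gauge's own z axis and vertical below 0.15 rad and value of joint sprung_pad between 0.00025 and 0.0024 m and contact force between gauge and sprung_pad above 0.5 N and (contact force between gauge and caliper_c0 above 0.5 N or contact force between gauge and caliper_c1 above 0.5 N) and contact force between gauge and the fingers above 2 N and linear speed of gauge below 0.01 m/s and distance of each of wrench, screwdriver, engine_piston, bearing, grease_jar from where it was at the start of the episode below 0.04 m); the arm keeps its last pose, push and grip.
It fails at once if the gauge is crammed in: sprung pad pushed back more than 3.5 mm (value of joint sprung_pad above 0.0035 m).
It fails at once if the gauge is jabbed against a pad with tens of newtons (contact force between gauge and sprung_pad above 30 N or contact force between gauge and caliper above 45 N).
It fails at once if a bystander is knocked away (over 40 mm) (distance of any of wrench, screwdriver, engine_piston, bearing, grease_jar from where it was at the start of the episode above 0.04 m).
It also fails if it takes over 66 s, if anything falls off the work surface, if the arm or the gripper's body presses on something with over 40 N, if the wrist force passes 120 N, or if a joint passes its speed limit or range.

## Robot

A 6-joint arm with a two-finger parallel gripper is mounted at the origin on the work surface. World frame = base frame: x ahead of the robot, y to its left, z up, the work surface at z = 0. Lengths are in mm, angles in rad, forces in N, time in s.
With the tool pointing down it reaches from about 350 to 875 mm from the base axis. Payload 4.2 kg.
Tool frame: the origin (TCP) lies midway between the tips of the shut fingers; the grasp point (between the pads) lies arm.grip_depth behind it (arm.grip_depth is the distance from the TCP to the grasp point, in mm); z points along the fingers, y is the direction in which the jaws open and shut (so a half turn about z gives the same grasp; the last joint's range is limited). The gripper opens to 85 mm and grips with 20 to 120 N. Pads are 22 mm wide; open, the fingers measure 114 mm over their backs; the gripper's body (76 mm by 85 mm) begins 54 mm behind the grasp point. The pads swing forward as they close: fully open they stand 13 mm farther back than shut.
Start: joints at [-1.049, 0.385, 0.008, 0, -1.194, -0.259], TCP at [162.383, -603.516, 231.312] pointing down, gripper open.
Joint ranges: [-3.14, 3.14], [-1.21, 2.06], [-1.07, 1.41], [-3.16, 2.05], [-2.99, -0.16], [-3.1, 3.1]. Speed limits (rad/s): [2.79, 2.79, 3.14, 3.14, 3.14, 3.14].

## Interface

Orientations are given as a unit quaternion [x, y, z, w].
In Python, from bench import arm gives the robot as it stands.
- The arm moves only by the tool play_rows, never from a script. Its argument "motion" is one flat list of numbers, 7 for each row, row after row: the opening in per cent of the stroke, from 0 (shut) to 100 (fully open), then the shift along the world's x, y, z in cm, then the turn, a rotation vector about the world's x, y, z in degrees. A call has 1 to 5 rows; each row is the pose to reach, as a shift and turn from the pose commanded when the call began; what a row does not reach only later rows make up. A row lasts 1/8 s, in which the tool goes at most 62.5 mm and 10.7 degrees, less where a joint would pass 70% of its speed; a pose out of reach is approached as far as the arm can. A call with a gripper value outside its range is refused whole. The fingers move at their own pace and stop on an object; the grip force is fixed at half the most. Time passes only in rows, so rows that repeat a pose let the fingers close. It gives the time, the measured TCP pose, the force and the opening at its end, in the units of the state.
- arm.read_state(): the state, without advancing time (a new reading comes with each control period).
- arm.get_image(name): name is "scene" or "top" or "wrist"; returns (picture, depth): 384x512x3 uint8, red, green, blue; 384x512 float32, mm along the optical axis (not along the pixel's ray), 0 where there is no reading.
- arm.camera_info(name): a dict with "fovy" (degrees; the focal length in pixels is half the picture's height over the tangent of half this angle, whatever the lens; pixels are square), "cx", "cy" (the principal point, pixels), "k1" (the pictures are not rectified: a ray, as slopes to the right and down, at radius r is drawn at 1 + k1 r^2 times it, then the intrinsics apply), "R" (3x3) and "t" (3): a world point X has camera coordinates R X + t. Camera axes: x right, y down, z forward; pixel columns grow to the right and rows downward; lengths in mm; the calibration is good to about 2 mm. A picture is of the moment at which its call begins: read the wrist's pose just before it. camera_info takes no time and is no camera call; for the wrist camera it gives the pose at the moment of the call.
- arm.job_done(): hands the job in, once; it reports no verdict.
Trained networks look in the newest picture that a camera, given by its name, has taken for a name from the list of things; names that differ only in an ending like _2 or _b are one class to them, and where a whole thing is asked for, a point or a joint stands for the part that bears it (a point fixed in the world has none). Each returns a list of dicts, best first, with "confidence" (0 to 1); they miss things now and then, are a little off and sometimes report something else, mostly with a low value. They report only what shows in the picture. A call takes as long as a camera call. They do not tell look-alikes from the thing itself.
- arm.outline_of(thing, camera): "mask" (384x512 bool, what is visible of it) and "extent" ([left, top, width, height] in pixels, round what is visible of it).
- arm.place_of(thing, camera): "uv" ([column, row] in pixels: a listed point, or the origin of a listed thing).
The state is a dict: "clock": time; "joints": joint angles; "joint_vel": joint speeds; "joint_efforts": joint torques, N m; "position": TCP position; "ee_rot": TCP orientation; "contact_force": force on the tool from outside, world axes, zero at the start; "wrist_torque": the same for the moment, N m; "gripper_width": finger opening in mm.
Only numpy, scipy, OpenCV 4.12 (cv2) and the standard library are available. Lean on these libraries where they do the work, as an engineer would, in place of code of your own. Each camera call takes 0.05 s, during which the arm holds its last target.

## Working session

There is one attempt and no reset: what is moved stays moved. The work goes in short steps, Python scripts to look and compute and a tool call to move; the robot and the scene stay as the last step left them, time stands still between calls to the robot, and variables do not carry over. Pictures are saved under pics/ and viewed, and the job is handed in when it is done.

Besides the shell and the picture viewer there is one more tool, called after ">>>" in YAML: its name, and indented under it one key for each argument. play_rows: Moves the arm, as the interface text tells. Its arguments: {"type":"object","properties":{"motion":{"type":"array","items":{"type":"number"}}},"required":["motion"]}

```bash
mkdir -p pics; ls; cat > h.py <<'E'
import numpy as np, cv2
from bench import arm
def save(name,img,s=1):
    im=cv2.cvtColor(img,cv2.COLOR_RGB2BGR)
    if s!=1: im=cv2.resize(im,None,fx=s,fy=s,interpolation=cv2.INTER_CUBIC)
    cv2.imwrite('pics/'+name+'.png',im)
def K(ci): 
    f=192/np.tan(np.radians(ci['fovy'])/2); return f
def ray(ci,u,v):
    f=K(ci); xd=np.array([(u-ci['cx'])/f,(v-ci['cy'])/f]); x=xd.copy()
    for _ in range(20): x=xd/(1+ci['k1']*(x@x))
    return np.array([x[0],x[1],1.0])
def unproj(ci,u,v,d):
    R=np.array(ci['R']);t=np.array(ci['t']); return R.T@(ray(ci,u,v)*d-t)
def atz(ci,u,v,z):
    R=np.array(ci['R']);t=np.array(ci['t']); C=-R.T@t; r=R.T@ray(ci,u,v); return C+r*(z-C[2])/r[2]
def proj(ci,X):
    R=np.array(ci['R']);t=np.array(ci['t']); p=R@np.array(X,float)+t; s=p[:2]/p[2]; s=s*(1+ci['k1']*(s@s)); f=K(ci); return np.array([f*s[0]+ci['cx'],f*s[1]+ci['cy']])
def cloud(ci,depth,mask=None):
    f=K(ci); vv,uu=np.nonzero((depth>0)&(mask if mask is not None else True))
    xd=np.stack([(uu-ci['cx'])/f,(vv-ci['cy'])/f],1); x=xd.copy()
    for _ in range(20): x=xd/(1+ci['k1']*(x**2).sum(1))[:,None]
    d=depth[vv,uu]; P=np.c_[x,np.ones(len(x))]*d[:,None]
    R=np.array(ci['R']);t=np.array(ci['t']); return (P-t)@R,uu,vv
E
python3 - <<'E'
from h import *
print(arm.read_state(), arm.grip_depth)
for n in ['scene','top','wrist']:
    c=arm.camera_info(n); im,d=arm.get_image(n); save(n+'0',im,1.5); np.save(n+'0.npy',d)
    print(n,c)
E
```

```text
pics
{'clock': 0.0, 'joints': array([-1.04942920e+00,  3.85573090e-01,  6.60744223e-03, -5.19371134e-04,
       -1.19400732e+00, -2.58584369e-01]), 'joint_vel': array([-0.00057079,  0.00105036, -0.00158302,  0.00084608, -0.00020984,
        0.00053967]), 'joint_efforts': array([ 1.12921185e-03, -3.92291415e+01,  1.88403332e+01,  4.18613881e+00,
       -4.67799866e-03, -1.18299557e-06]), 'position': array([ 162.21199002, -602.96528331,  230.20139548]), 'ee_rot': array([-1.30918588e-01,  9.91392496e-01,  1.09836619e-03, -1.90499800e-04]), 'contact_force': array([-0.59105306,  0.49903796, -0.28712746]), 'wrist_torque': array([-0.01533556, -0.01209781, -0.00472727]), 'gripper_width': 85.63802265884507} 18.700000000000003
scene {'fovy': 57.10813165951464, 'cx': 259.9516933256805, 'cy': 191.58064988916615, 'k1': -0.05162669454523028, 'R': array([[-0.84431656,  0.53582981,  0.003996  ],
       [ 0.43365685,  0.68766329, -0.58228939],
       [-0.31475591, -0.48990368, -0.81297177]]), 't': array([ 497.81682093, -161.70094101, 1091.3338761 ])}
top {'fovy': 44.03022212283595, 'cx': 260.5029372834216, 'cy': 196.1853074199538, 'k1': -0.14053894596797553, 'R': array([[-0.02836191, -0.99910535, -0.0313703 ],
       [-0.99538516,  0.03110661, -0.0907787 ],
       [ 0.0916733 ,  0.02865087, -0.99537688]]), 't': array([   8.86467664,  570.06317302, 1266.12474598])}
wrist {'fovy': 67.8963541608495, 'cx': 250.96569986229605, 'cy': 188.05652293956408, 'k1': -0.06065722113145273, 'R': array([[-0.25762459,  0.96624392,  0.00150029],
       [ 0.91797099,  0.24426859,  0.31250938],
       [ 0.30159382,  0.08188732, -0.94991349]]), 't': array([624.56353504, -40.14452042, 380.08803633])}
```

View pics/scene0.png

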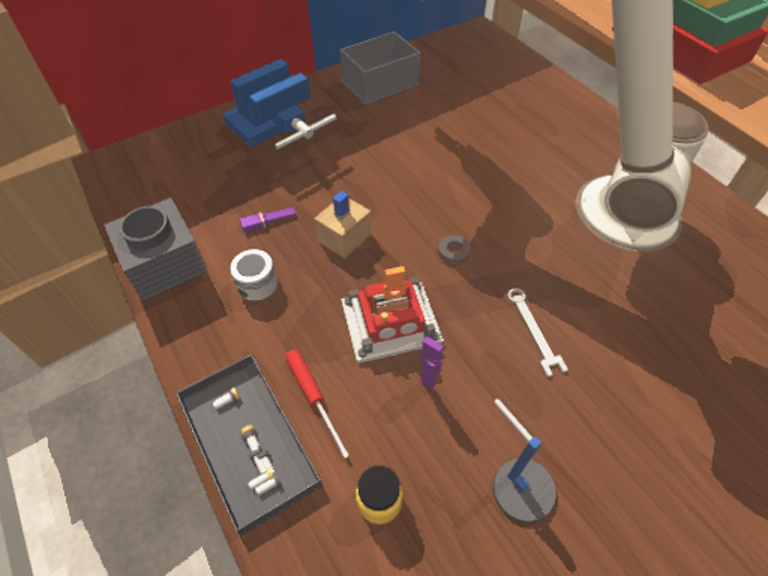

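View pics/top0.png

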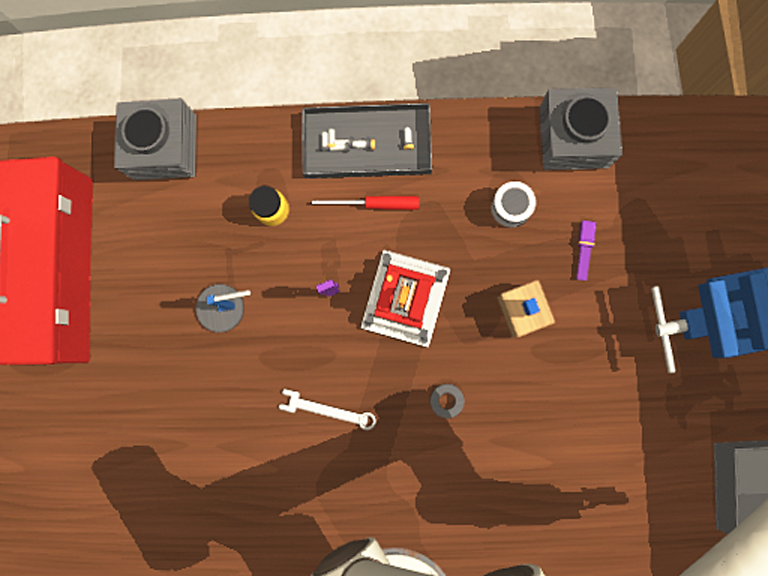

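```bash
python3 - <<'E'
from h import *
for cam in ['scene','top']:
    arm.get_image(cam)
    for t in ['spacer','eye','gauge','gauge_block','peg_stand','peg_tip','peg_mid','bench_plate','fixed_face','sprung_face','caliper']:
        print(cam,t,[(np.round(r['uv'],1).tolist(),round(r['confidence'],2)) for r in arm.place_of(t,cam)])
E
```

```text
scene spacer [([285.5, 256.2], 0.9), ([257.7, 217.5], 0.25)]
scene eye [([287.2, 241.5], 0.82), ([267.9, 194.4], 0.63)]
scene gauge [([195.9, 143.7], 0.8)]
scene gauge_block [([229.3, 155.3], 0.94), ([265.9, 200.2], 0.43)]
scene peg_stand [([333.9, 314.6], 0.76)]
scene peg_tip [([335.4, 270.1], 0.9)]
scene peg_mid [([339.2, 281.9], 0.86)]
scene bench_plate [([261.9, 217.2], 0.84)]
scene fixed_face [([261.7, 198.6], 0.64), ([259.0, 217.2], 0.26)]
scene sprung_face [([260.6, 200.1], 0.58)]
scene caliper [([262.2, 213.7], 0.63)]
top spacer [([218.8, 198.7], 0.59), ([271.5, 203.0], 0.52)]
top eye [([270.6, 200.0], 0.64), ([216.0, 192.5], 0.55)]
top gauge [([269.1, 196.9], 0.74), ([383.6, 187.4], 0.64), ([348.6, 209.2], 0.5)]
top gauge_block [([348.3, 203.3], 0.89)]
top peg_stand [([156.1, 204.8], 0.96), ([272.7, 205.1], 0.42)]
top peg_tip [([165.3, 194.9], 0.94)]
top peg_mid [([157.0, 198.8], 0.57), ([270.7, 200.9], 0.52)]
top bench_plate [([270.8, 199.7], 0.58)]
top fixed_face [([275.4, 193.9], 0.66), ([243.1, 136.9], 0.16)]
top sprung_face [([267.5, 194.1], 0.55), ([302.1, 263.7], 0.48)]
top caliper [([269.1, 197.9], 0.69)]
```

```bash
python3 - <<'E'
from h import *
im=[]
c=arm.camera_info('scene'); i,d=arm.get_image('scene'); 
ct=arm.camera_info('top'); it,dt=arm.get_image('top')
def crop(i,u0,v0,w,h,s): return cv2.resize(i[v0:v0+h,u0:u0+w],None,fx=s,fy=s,interpolation=cv2.INTER_CUBIC)
A=crop(i,200,120,100,75,4);B=crop(it,235,160,100,75,4);C=crop(it,325,165,100,75,4);D=crop(i,310,255,100,75,4)
D2=crop(it,120,165,100,75,4)
save('crop1',np.vstack([np.hstack([A,B]),np.hstack([D2,D])]))
# top-depth heights
P,u,v=cloud(ct,dt)
def region(P,m,z0,z1): return m&(P[:,2]>z0)&(P[:,2]<z1)
hsv=cv2.cvtColor(it,cv2.COLOR_RGB2HSV)[v,u]
def rep(n,m):
    Q=P[m]; print(n,len(Q),np.round(np.median(Q,0),1),np.round(Q.min(0),1),np.round(Q.max(0),1))
    if len(Q)>5:
        r=cv2.minAreaRect(Q[:,:2].astype(np.float32)); print('   rect',r)
rep('table',(P[:,2]<30)&(u>100)&(u<130)&(v>150)&(v<250))
rep('spacer top',(abs(u-270)<15)&(abs(v-198)<15)&(P[:,2]>115))
rep('gauge top',(abs(u-353)<15)&(abs(v-204)<15)&(P[:,2]>95))
rep('block top',(abs(u-350)<25)&(abs(v-204)<25)&(P[:,2]>55)&(P[:,2]<75))
rep('plate',(abs(u-270)<45)&(abs(v-198)<40)&(P[:,2]>7)&(P[:,2]<20))
rep('lure',(abs(u-218)<12)&(abs(v-192)<12)&(P[:,2]>110))
rep('post',(abs(u-150)<30)&(abs(v-204)<20)&(P[:,2]>120))
rep('foot',(abs(u-150)<30)&(abs(v-204)<30)&(P[:,2]>5)&(P[:,2]<40))
cs=c
for n,uv in [('peg_tip',(335.4,270.1))]: print(atz(c,*uv,160))
print('top tip',atz(ct,165.3,194.9,160),'mid',atz(ct,157,198.8,154.5))
E
```

```text
table 2866 [574.4 406.2   0.6] [435.1 362.6  -8. ] [718.2 450.8   9.9]
   rect ((576.6386108398438, 406.67987060546875), (283.19342041015625, 87.84213256835938), 0.11766042560338974)
spacer top 66 [556.3 -32.5 147.2] [542.3 -40.3 119.9] [571.4 -24.6 152.3]
   rect ((557.7153930664062, -32.38636016845703), (11.767154693603516, 30.14189910888672), 72.95355987548828)
gauge top 72 [ 534.6 -246.9  114. ] [ 520.  -258.9   96.6] [ 547.2 -237.1  118.1]
   rect ((534.3849487304688, -248.0989227294922), (25.277902603149414, 16.06226921081543), 17.409942626953125)
block top 716 [ 533.4 -245.1   65.8] [ 486.1 -293.1   56.1] [ 582.5 -203.7   74.2]
   rect ((534.6475830078125, -248.21759033203125), (80.6909408569336, 69.5554428100586), 19.535768508911133)
plate 1057 [555.5 -35.7  12.1] [ 456.5 -150.1    7. ] [669.1  87.5  19.8]
   rect ((567.4329833984375, -28.876602172851562), (234.01255798339844, 199.42848205566406), 81.48548126220703)
lure 73 [576.7  97.1 134.5] [567.8  84.  111.5] [586.6 112.7 142.6]
   rect ((577.7696533203125, 98.8240966796875), (12.5310697555542, 29.415315628051758), 21.730186462402344)
post 122 [562.6 267.4 156.2] [552.  220.5 120. ] [570.2 294.2 166.3]
   rect ((561.4833984375, 257.10699462890625), (13.66706657409668, 74.08694458007812), 4.4725213050842285)
foot 782 [549.9 312.1  12. ] [476.8 220.8   5. ] [644.6 386.8  37.4]
   rect ((560.5955200195312, 304.09588623046875), (168.9942626953125, 164.14219665527344), 88.64125061035156)
[566.5909013  231.13132165 160.        ]
top tip [568.26738352 222.90852619 160.        ] mid [559.76057234 245.27134347 154.5       ]
```

View pics/crop1.png

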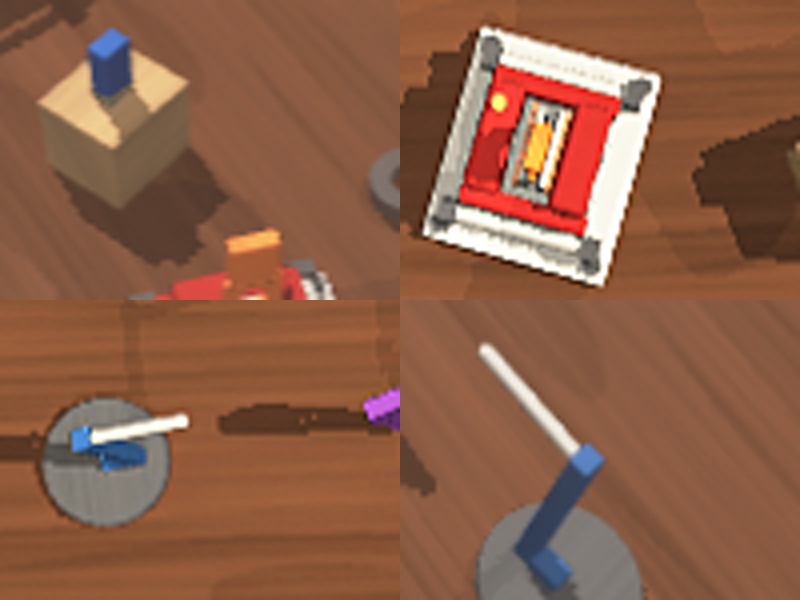

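>>> play_rows:
  motion: [100, 3.5, 5.2, 1, 0, 0, -6, 100, 7, 10.4, 2, 0, 0, -12, 100, 10.5, 15.6, 3, 0, 0, -18, 100, 14, 20.8, 3, 0, 0, -25, 100, 17.5, 26, 3, 0, 0, -32]

```text
clock: 2.08
position: [336.5, -344.6, 261.9]
ee_rot: [0.149, 0.989, -0.0, 0.001]
contact_force: [1.3, -0.5, 0.5]
gripper_width: 85.3
```

>>> play_rows:
  motion: [100, 3.5, 5.2, 0, 0, 0, 0, 100, 7, 10.4, 0, 0, 0, 0, 100, 10.5, 15.6, 0, 0, 0, 0, 100, 14, 20.8, 0, 0, 0, 0, 100, 17.5, 26, 0, 0, 0, 0]

```text
clock: 2.7
position: [511.0, -85.0, 261.8]
ee_rot: [0.147, 0.989, 0.0, 0.001]
contact_force: [0.9, -1.8, 0.6]
gripper_width: 85.4
```

>>> play_rows:
  motion: [100, 2.2, 2.6, 0, 0, 0, 0, 100, 4.2, 4.9, 0, 0, 0, 0, 100, 4.2, 4.9, 0, 0, 0, 0, 100, 4.2, 4.9, 0, 0, 0, 0]

```text
clock: 3.2
position: [551.7, -38.1, 261.2]
ee_rot: [0.147, 0.989, -0.0, -0.0]
contact_force: [-0.0, 0.2, 0.7]
gripper_width: 85.5
```

```bash
cat > look.py <<'E'
from h import *
import sys
n=sys.argv[1]
s=arm.read_state(); c=arm.camera_info('wrist'); i,d=arm.get_image('wrist'); save(n,i,1.5); np.savez(n+'.npz',i=i,d=d,**{k:np.array(c[k]) for k in c})
print(s['clock'],s['joints'].round(2),s['position'].round(1),s['ee_rot'].round(4),s['contact_force'].round(2),s['gripper_width'].round(1))
C=-np.array(c['R']).T@np.array(c['t']); print('cam',C)
for t in sys.argv[2:]:
    print(t,[(np.round(r['uv'],1).tolist(),round(r['confidence'],2)) for r in arm.place_of(t,'wrist')])
E
python3 look.py w1 spacer eye fixed_face sprung_face peg_tip peg_mid gauge
```

```text
Traceback (most recent call last):
  File "look.py", line 5, in <module>
    print(s['clock'],s['joints'].round(2),s['position'].round(1),s['ee_rot'].round(4),s['contact_force'].round(2),s['gripper_width'].round(1))
                                                                                                                  ^^^^^^^^^^^^^^^^^^^^^^^^
AttributeError: 'float' object has no attribute 'round'
```

View pics/w1.png

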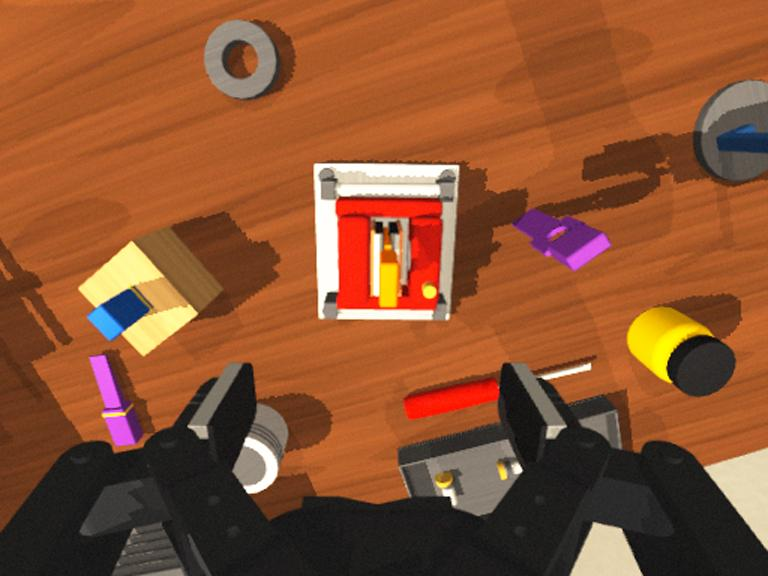

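```bash
sed -i "s/s\['gripper_width'\].round(1)/round(s['gripper_width'],1)/" look.py; python3 look.py w1 spacer eye fixed_face sprung_face
cat > an.py <<'E'
from h import *
import sys
z=np.load('w1.npz'); c={k:z[k] for k in ['fovy','cx','cy','k1','R','t']}
P,u,v=cloud(c,z['d']); col=cv2.cvtColor(z['i'],cv2.COLOR_RGB2HSV)[v,u].astype(int)
def rep(n,m):
    Q=P[m]; print(n,len(Q),np.round(np.median(Q,0),1),np.round(Q.min(0),1),np.round(Q.max(0),1))
    if len(Q)>5: print('   rect',cv2.minAreaRect(Q[:,:2].astype(np.float32)))
near=(abs(P[:,0]-556)<100)&(abs(P[:,1]+35)<100)
org=(col[:,0]>7)&(col[:,0]<25)&(col[:,1]>150)
reg=near&(u>230)&(u<285)&(v>135)&(v<210)
rep('sp',reg&(P[:,2]>135)&(P[:,2]<155))
rep('plate',near&(P[:,2]>8)&(P[:,2]<17))
rep('spz143',reg&(P[:,2]>144)&(P[:,2]<152))
rep('pads',near&(P[:,2]>74)&(P[:,2]<84)); rep('cal',near&(P[:,2]>68)&(P[:,2]<75))
# histogram across cap y at z>74
a=np.radians(-17); ex=np.array([np.cos(a),np.sin(a)]); ey=np.array([-ex[1],ex[0]])
m=reg&(P[:,2]>60)&(P[:,2]<84); q=P[m][:,:2]@np.c_[ex,ey]
E
python3 an.py
```

```text
3.25 [ 0.22  0.24 -0.12  0.   -1.21 -2.09] [551.5 -38.5 261.4] [ 1.476e-01  9.891e-01 -0.000e+00 -1.000e-04] [ 0.13 -0.6  -0.45] 85.5
cam [473.11533957 -15.64998115 403.70483775]
spacer [([254.5, 156.0], 0.77), ([348.3, 145.7], 0.69), ([251.8, 180.7], 0.49), ([324.6, 252.0], 0.25)]
eye [([258.9, 173.7], 0.87), ([369.7, 156.0], 0.68)]
fixed_face [([251.5, 178.7], 0.71), ([468.8, 95.2], 0.28)]
sprung_face [([262.6, 178.6], 0.76)]
sp 398 [555.4 -33.7 147.6] [542.7 -43.5 135. ] [572.4 -24.8 149.7]
   rect ((557.657958984375, -33.811561584472656), (11.477241516113281, 29.136245727539062), 73.01402282714844)
plate 2934 [538.8 -29.2  11.8] [ 474.3 -118.6    8.4] [654.8  47.7  17. ]
   rect ((564.3477172851562, -35.24281311035156), (129.11196899414062, 150.557373046875), 72.25469207763672)
spz143 366 [556.7 -34.  147.6] [542.8 -43.5 144.4] [572.4 -24.9 149.7]
   rect ((557.6484985351562, -33.84256362915039), (11.412409782409668, 29.136245727539062), 73.01402282714844)
pads 482 [556.9 -35.6  77.6] [535.  -55.6  74. ] [598.8  -4.3  83.9]
   rect ((566.415771484375, -28.551074981689453), (51.869991302490234, 59.87602615356445), 83.283203125)
cal 2300 [560.9 -44.8  71.6] [519.3 -82.6  68. ] [610.1  15.2  75. ]
   rect ((564.4466552734375, -33.95338821411133), (83.7552719116211, 72.15716552734375), 72.75567626953125)
```

>>> play_rows:
  motion: [60, 0.6, 0.45, -4, 0, 0, 0, 60, 0.6, 0.45, -8, 0, 0, 0, 60, 0.6, 0.45, -12, 0, 0, 0, 60, 0.6, 0.45, -14.6, 0, 0, 0, 60, 0.6, 0.45, -14.6, 0, 0, 0]

```text
clock: 4.12
position: [556.6, -34.0, 113.5]
ee_rot: [0.148, 0.989, -0.001, -0.002]
contact_force: [-0.1, -1.1, -0.9]
gripper_width: 51.5
```

```bash
python3 look.py w2; python3 look.py w2b
```

```text
4.125 [ 0.23  0.39 -0.31 -0.   -0.87 -2.1 ] [556.6 -34.  113.5] [ 1.476e-01  9.890e-01 -8.000e-04 -2.300e-03] [-0.13 -1.07 -0.93] 51.5
cam [478.79157331 -11.05916918 256.15217814]
4.175 [ 0.23  0.39 -0.31  0.   -0.87 -2.1 ] [558.  -33.8 115.2] [ 1.473e-01  9.891e-01 -4.000e-04 -4.000e-04] [ 0.3  -0.58  1.43] 51.2
cam [479.65149812 -10.95142096 257.62399879]
```

View pics/w2.png

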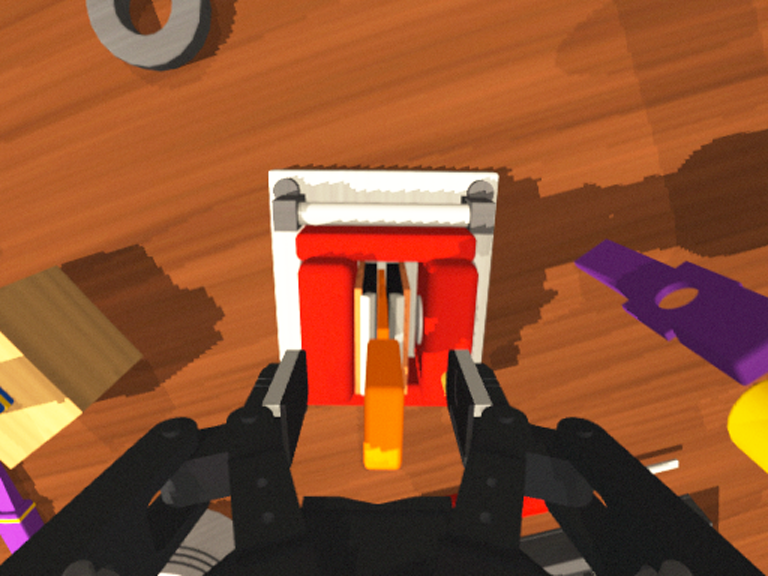

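>>> play_rows:
  motion: [0, 0, 0, 0, 0, 0, 0, 0, 0, 0, 0, 0, 0, 0, 0, 0, 0, 0, 0, 0, 0, 0, 0, 0, 0, 0, 0, 0, 0, 0, 0, 0, 0, 0, 0]

```text
clock: 4.85
position: [559.0, -33.3, 116.6]
ee_rot: [0.147, 0.989, 0.0, 0.001]
contact_force: [-0.3, 0.5, 5.1]
gripper_width: 11.2
```

```bash
python3 look.py w3
```

```text
4.85 [ 0.23  0.38 -0.31  0.   -0.87 -2.1 ] [559.  -33.3 116.6] [1.471e-01 9.891e-01 2.000e-04 1.200e-03] [-0.33  0.46  5.08] 11.2
cam [480.10623102 -10.59467962 258.68285838]
```

>>> play_rows:
  motion: [0, 0, 0, 1.5, 0, 0, 0, 0, 0, 0, 4, 0, 0, 0, 0, 0, 0, 8, 0, 0, 0, 0, 0, 0, 13, 0, 0, 0, 0, 0, 0, 17, 0, 0, 0]

```text
clock: 5.52
position: [557.9, -33.6, 287.9]
ee_rot: [0.147, 0.989, 0.0, 0.001]
contact_force: [0.6, 1.0, -0.9]
gripper_width: 11.5
```

```bash
python3 look.py w4 peg_tip peg_mid fixed_face sprung_face
```

```text
5.525 [ 0.23  0.24 -0.06  0.   -1.27 -2.1 ] [557.9 -33.6 287.9] [1.473e-01 9.891e-01 2.000e-04 7.000e-04] [ 0.58  1.   -0.94] 11.5
cam [479.20471283 -10.85898988 430.13470519]
peg_tip [([507.0, 116.1], 0.58)]
peg_mid []
fixed_face [([249.5, 168.8], 0.87)]
sprung_face [([253.7, 169.1], 0.79)]
```

View pics/w4.png

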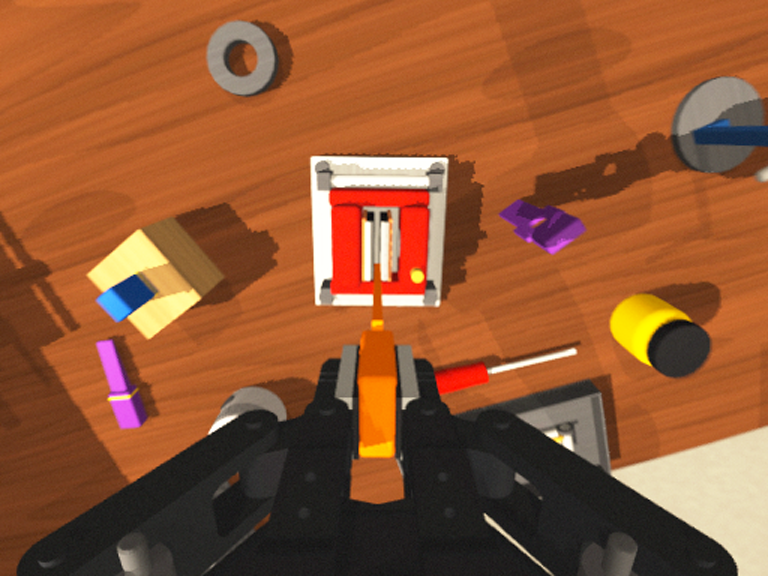

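>>> play_rows:
  motion: [0, 0.2, 5, 0, 0, 0, 8, 0, 0.5, 10, 0, 0, 0, 16, 0, 0.8, 15, 0, 0, 0, 25, 0, 0.8, 17.5, 0, 0, 0, 25, 0, 0.8, 17.5, 0, 0, 0, 25]

```text
clock: 6.4
position: [565.2, 142.9, 283.1]
ee_rot: [-0.072, 0.997, -0.001, -0.002]
contact_force: [-0.2, -0.2, -0.8]
gripper_width: 11.2
```

```bash
python3 look.py w5 peg_tip peg_mid peg_stand eye; python3 - <<'E'
from h import *
c=arm.camera_info('top'); i,d=arm.get_image('top'); save('t5',cv2.resize(i[150:250,110:260],None,fx=5,fy=5))
print([(np.round(r['uv'],1).tolist(),round(r['confidence'],2)) for t in ['peg_tip','peg_mid'] for r in arm.place_of(t,'top')])
c=arm.camera_info('scene'); i,d=arm.get_image('scene'); save('s5',cv2.resize(i[180:350,260:400],None,fx=4,fy=4)[:600])
print([(np.round(r['uv'],1).tolist(),round(r['confidence'],2)) for t in ['peg_tip','peg_mid','eye'] for r in arm.place_of(t,'scene')])
E
```

```text
6.4 [ 0.52  0.28 -0.01 -0.   -1.28 -1.95] [565.2 142.9 283.1] [-7.150e-02  9.974e-01 -7.000e-04 -2.100e-03] [-0.22 -0.23 -0.82] 11.2
cam [484.63666307 131.01803052 425.74661444]
peg_tip []
peg_mid [([358.7, 195.4], 0.85), ([342.4, 160.6], 0.49)]
peg_stand [([341.4, 159.7], 0.92), ([171.2, 244.9], 0.6)]
eye [([211.5, 172.5], 0.89), ([251.1, 227.8], 0.8)]
[([167.5, 197.7], 0.62), ([156.1, 200.2], 0.88), ([182.4, 142.9], 0.29)]
[([331.7, 270.2], 0.86), ([340.8, 283.4], 0.58), ([288.7, 240.7], 0.91), ([316.2, 204.2], 0.55), ([259.7, 212.1], 0.29)]
```

View pics/w5.png

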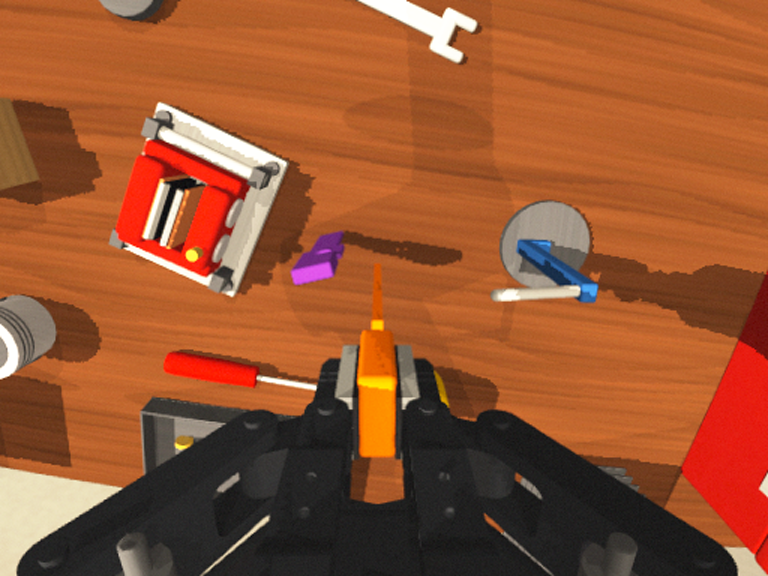

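View pics/s5.png

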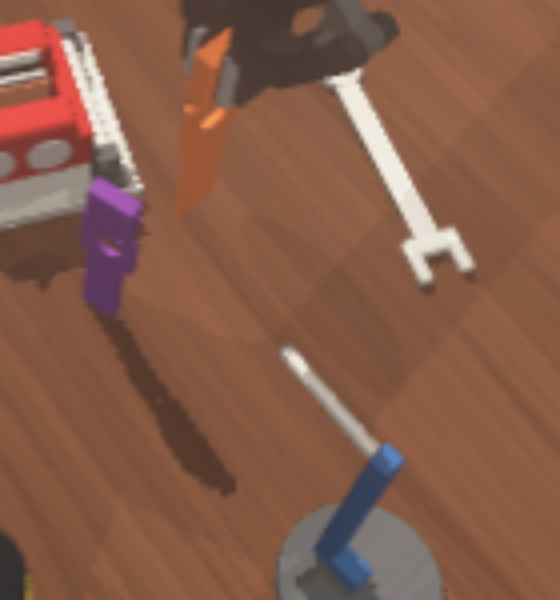

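```bash
python3 - <<'E'
from h import *
def pegfit(P,u,v,rgb):
    m=(P[:,2]>140)&(P[:,2]<170)&(P[:,1]>190)&(P[:,1]<310)&(abs(P[:,0]-560)<40)
    hs=cv2.cvtColor(rgb,cv2.COLOR_RGB2HSV)[v,u].astype(int); blue=(hs[:,0]>95)&(hs[:,0]<130)&(hs[:,1]>100)
    Q=P[m&~blue]; B=P[m&blue]; print(len(Q),len(B))
    c=Q.mean(0); d=np.linalg.svd(Q-c)[2][0]; d*=np.sign(d[1]); s=(Q-c)@d
    print('peg pts c',c.round(1),'d',d.round(3),'ends',(c+d*s.min()).round(1),(c+d*s.max()).round(1),'heading',np.degrees(np.arctan2(d[1],d[0])))
    if len(B): print('post top',np.median(B,0).round(1),B.min(0).round(1),B.max(0).round(1))
z=np.load('w5.npz'); c={k:z[k] for k in ['fovy','cx','cy','k1','R','t']}
P,u,v=cloud(c,z['d']); pegfit(P,u,v,z['i'])
c=arm.camera_info('top'); i,d=arm.get_image('top'); P,u,v=cloud(c,d); pegfit(P,u,v,i)
c=arm.camera_info('scene'); i,d=arm.get_image('scene'); P,u,v=cloud(c,d); pegfit(P,u,v,i)
# spacer in scene: orange points
hs=cv2.cvtColor(i,cv2.COLOR_RGB2HSV)[v,u].astype(int)
m=(hs[:,0]>3)&(hs[:,0]<22)&(hs[:,1]>150)&(abs(P[:,1]-143)<30)&(abs(P[:,0]-565)<40)&(P[:,2]>150)
Q=P[m]; print(len(Q),Q.min(0),Q.max(0),Q.mean(0)); 
c0=Q.mean(0); print(np.linalg.svd(Q-c0)[2])
E
```

```text
421 176
peg pts c [563.1 249.9 157.2] d [-0.124  0.975 -0.186] ends [567.1 218.5 163.2] [557.6 292.7 149. ] heading 97.24152785401735
post top [556.8 286.  153.8] [552.2 281.2 140.2] [565.5 292.4 156.3]
0 0<stdin>:6: RuntimeWarning: Mean of empty slice.
  ret = um.true_divide(
Traceback (most recent call last):
ValueError: zero-size array to reduction operation minimum which has no identity
```

```bash
python3 - <<'E'
from h import *
c=arm.camera_info('scene'); i,d=arm.get_image('scene'); P,u,v=cloud(c,d)
hs=cv2.cvtColor(i,cv2.COLOR_RGB2HSV)[v,u].astype(int)
m=(P[:,2]>140)&(P[:,2]<170)&(P[:,1]>190)&(P[:,1]<282)&(abs(P[:,0]-560)<40)
Q=P[m]; print(len(Q),Q.min(0),Q.max(0)); c0=Q.mean(0); dd=np.linalg.svd(Q-c0)[2][0]; print(c0,dd)
m=(hs[:,0]>3)&(hs[:,0]<22)&(hs[:,1]>150)&(abs(P[:,1]-143)<30)&(abs(P[:,0]-565)<40)&(P[:,2]>150)
Q=P[m]; print(len(Q),Q.min(0),Q.max(0),Q.mean(0)); 
c0=Q.mean(0); print(np.linalg.svd(Q-c0)[2])
for z0 in range(150,310,12):
    k=Q[(Q[:,2]>=z0)&(Q[:,2]<z0+12)]
    if len(k): print(z0,len(k),k.mean(0).round(1))
E
```

```text
146 [558.30453682 220.44380703 149.48339256] [574.47847085 281.34739723 164.92903483]
[567.73664977 251.69704635 157.01061471] [-0.15712683  0.97367875 -0.16510862]
355 [551.53276532 135.7699019  179.04624729] [587.03275082 150.69497019 338.91843446] [574.89028059 143.20751348 256.56715234]
[[ 0.10024345  0.0083795   0.99492765]
 [-0.98182731 -0.16111786  0.1002805 ]
 [ 0.16114091 -0.9868996  -0.00792379]]
174 10 [571.4 143.  183.3]
186 26 [569.1 142.7 191.9]
198 27 [570.4 142.9 204.5]
210 26 [570.4 142.7 215.5]
222 29 [569.4 142.8 228.1]
234 31 [570.8 143.  240.2]
246 51 [571.1 142.4 252.8]
258 18 [581.9 144.1 264.2]
270 18 [584.3 143.9 277.1]
282 25 [582.3 144.7 287.6]
294 26 [582.6 145.2 300.1]
306 64 [578.2 142.6 314.6]
```

>>> play_rows:
  motion: [0, 0.3, 3, -1, 0, 0, 0, 0, 0.3, 6.5, -4, 0, 0, 0, 0, 0.3, 6.5, -7.5, 0, 0, 0, 0, 0.3, 6.5, -10.1, 0, 0, 0, 0, 0.3, 6.5, -10.1, 0, 0, 0]

```text
clock: 7.72
position: [567.9, 206.0, 182.1]
ee_rot: [-0.07, 0.998, -0.001, -0.002]
contact_force: [0.1, 0.5, 0.4]
gripper_width: 11.0
```

```bash
python3 look.py w6 peg_tip peg_mid; python3 look.py w7;  python3 - <<'E'
from h import *
c=arm.camera_info('scene'); i,d=arm.get_image('scene'); save('s6',cv2.resize(i[230:340,290:400],None,fx=5,fy=5,interpolation=cv2.INTER_CUBIC))
E
```

```text
7.725 [ 0.62  0.39 -0.11 -0.   -1.07 -2.05] [567.9 206.  182.1] [-0.0703  0.9975 -0.0012 -0.0024] [0.1  0.46 0.36] 11.0
cam [487.32997362 194.47287347 324.7766465 ]
peg_tip [([276.5, 231.6], 0.72)]
peg_mid [([323.0, 229.3], 0.97)]
7.875 [ 0.62  0.39 -0.11  0.   -1.07 -2.05] [570.  206.9 185.9] [-7.040e-02  9.975e-01  4.000e-04  1.400e-03] [-0.1   1.4   0.28] 11.3
cam [488.465935   194.8094824  328.02571145]
```

View pics/w6.png

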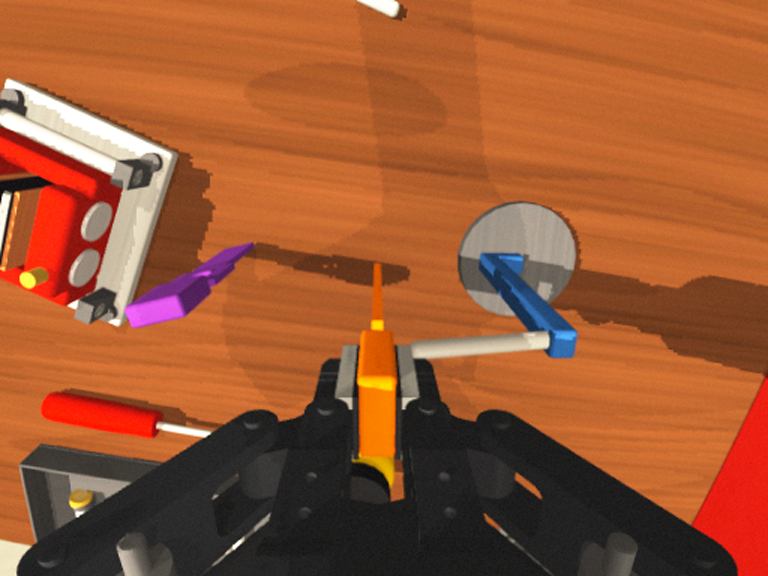

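View pics/s6.png

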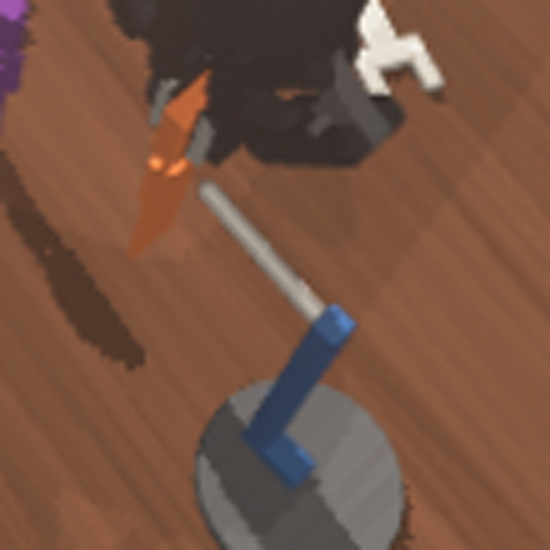

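```bash
python3 look.py w8; python3 - <<'E'
from h import *
print(np.mean([ (arm.get_image('wrist'),arm.read_state()['position'])[1] for _ in range(4)],0))
def ana(c,i,d,nm):
    P,u,v=cloud(c,d); hs=cv2.cvtColor(i,cv2.COLOR_RGB2HSV)[v,u].astype(int)
    m=(P[:,2]>140)&(P[:,2]<172)&(P[:,1]>216)&(P[:,1]<278)&(abs(P[:,0]-560)<30)&(hs[:,1]<90)
    Q=P[m]; c0=Q.mean(0); dd=np.linalg.svd(Q-c0)[2][0]; dd*=np.sign(dd[1]); s=(Q-c0)@dd
    print(nm,'peg',len(Q),c0.round(1),dd.round(3),(c0+dd*s.min()).round(1),'at y=250:',(c0+dd*(250-c0[1])/dd[1]).round(1))
    org=(hs[:,0]>3)&(hs[:,0]<25)&(hs[:,1]>150)&(abs(P[:,1]-206)<25)&(abs(P[:,0]-568)<40)&(P[:,2]>60)
    Q=P[org]; 
    for z0 in range(70,240,12):
        k=Q[(Q[:,2]>=z0)&(Q[:,2]<z0+12)]
        if len(k)>3: print('  ',z0,len(k),k.mean(0).round(1),k.min(0).round(1),k.max(0).round(1))
z=np.load('w8.npz'); c={k:z[k] for k in ['fovy','cx','cy','k1','R','t']}; ana(c,z['i'],z['d'],'w')
c=arm.camera_info('scene'); i,d=arm.get_image('scene'); ana(c,i,d,'s')
E
```

```text
7.975 [ 0.62  0.39 -0.11  0.   -1.07 -2.05] [569.9 206.9 186.1] [-7.030e-02  9.975e-01  7.000e-04  1.500e-03] [-0.51 -0.89 -0.35] 11.1
cam [488.31679849 194.74352985 328.13512947]
[569.37773595 206.63460329 185.22793999]
w peg 938 [562.8 247.8 157.8] [-0.131  0.975 -0.181] [566.6 219.  163.2] at y=250: [562.5 250.  157.4]
   82 18 [557.8 204.4  88.1] [557.3 202.8  82.1] [558.1 206.4  92.7]
   94 20 [557.8 204.7  99.9] [557.3 202.9  94.7] [558.6 206.3 105.9]
   106 23 [557.7 204.5 112.2] [557.3 203.  107. ] [558.2 206.2 117.8]
   118 27 [557.7 204.5 124.3] [557.2 202.4 118.3] [558.2 206.1 129.6]
   142 21 [551.8 203.5 150.7] [551.2 201.7 147.3] [552.3 205.1 154. ]
   154 40 [551.8 203.3 159.9] [551.3 201.8 154.2] [552.5 205.  165.9]
   166 52 [551.7 203.6 172.3] [551.3 201.9 166.1] [552.2 205.5 177.6]
   178 166 [554.8 203.7 185.4] [551.3 193.2 178.4] [559.1 214.1 190. ]
   190 252 [555.1 204.3 196.1] [553.3 188.6 190. ] [563.4 221.4 202. ]
   202 327 [554.7 204.  208.2] [552.9 198.  202.2] [559. 224. 214.]
   214 1329 [567.5 205.9 217.1] [553.1 183.5 214.1] [583.6 223.8 225.8]
   226
[... 304 characters left out ...]

   106 19 [573.2 208.5 111.9] [560.1 206.7 106. ] [584.2 210.6 117.8]
   118 18 [576.3 208.6 124.6] [561.1 206.7 119.1] [584.3 210.4 129.9]
   130 16 [571.7 208.6 136.7] [559.4 206.6 132.4] [584.4 210.4 142. ]
   142 18 [579.  209.1 148.7] [565.9 206.9 143.1] [589.9 211.  153.5]
   154 17 [582.4 209.4 158.6] [567.7 206.7 154. ] [590.  211.3 164.2]
   166 12 [587.8 209.6 172.9] [582.7 207.5 167.5] [590.7 210.8 177.9]
   178 17 [586.1 209.7 184.6] [581.1 202.9 180. ] [589.4 214.5 189.7]
   190 19 [586.  210.2 195.9] [582.  204.1 190.5] [587.4 214.2 201.6]
   202 22 [584.8 209.7 208.8] [570.4 202.4 202. ] [587.6 214.1 213.8]
   214 48 [578.5 206.8 216. ] [564.5 200.3 214. ] [587.4 213.5 218.6]
```

>>> play_rows:
  motion: [0, 0, 0.3, -0.4, 0, 0, 0, 0, -0.2, 1.4, -0.4, 0, 0, 0, 0, -0.3, 2.4, -0.5, 0, 0, 0, 0, -0.4, 3.3, -0.7, 0, 0, 0, 0, -0.5, 4, -0.85, 0, 0, 0]

```text
clock: 8.9
position: [563.9, 247.4, 175.6]
ee_rot: [-0.071, 0.998, -0.0, -0.0]
contact_force: [-0.9, 0.2, -0.5]
gripper_width: 11.4
```

```bash
python3 look.py w9;  python3 - <<'E'
from h import *
c=arm.camera_info('scene'); i,d=arm.get_image('scene'); save('s9',cv2.resize(i[230:340,290:400],None,fx=5,fy=5,interpolation=cv2.INTER_CUBIC))
E
```

```text
8.9 [ 0.68  0.41 -0.1  -0.   -1.06 -2.11] [563.9 247.4 175.6] [-7.050e-02  9.975e-01 -0.000e+00 -1.000e-04] [-0.86  0.18 -0.54] 11.4
cam [482.73936191 235.46868175 317.88717386]
```

View pics/w9.png

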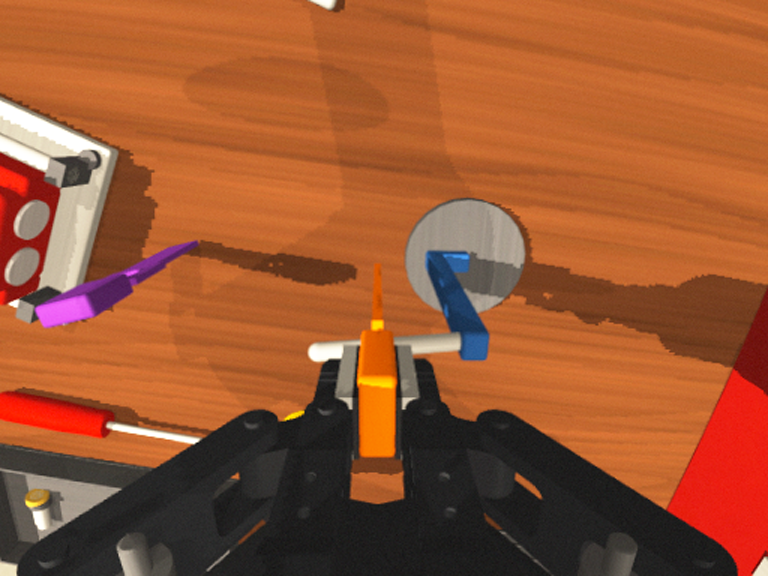

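View pics/s9.png

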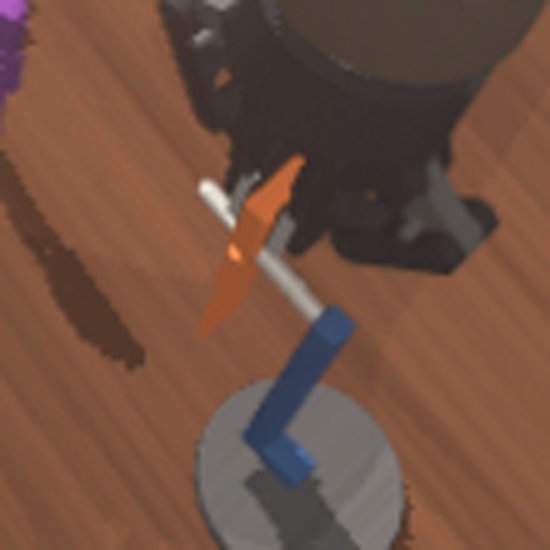

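>>> play_rows:
  motion: [0, 0, 0, -0.3, 0, 0, 0, 0, 0, 0, -0.4, 0, 0, 0, 40, 0, 0, -0.4, 0, 0, 0, 40, 0, 0, -0.4, 0, 0, 0, 40, 0, 0, -0.4, 0, 0, 0]

```text
clock: 9.62
position: [564.1, 246.4, 171.8]
ee_rot: [-0.07, 0.998, -0.0, -0.0]
contact_force: [0.5, -0.0, -0.4]
gripper_width: 34.5
```

>>> play_rows:
  motion: [40, 0, 0, 0, 0, 0, 0, 40, 0, 0, 1, 0, 0, 0, 40, 0, 0, 4, 0, 0, 0, 40, 0, 0, 9, 0, 0, 0, 40, 0, 0, 15, 0, 0, 0]

```text
clock: 10.25
position: [563.6, 246.2, 323.2]
ee_rot: [-0.07, 0.998, -0.0, -0.001]
contact_force: [1.2, 0.2, 0.6]
gripper_width: 34.1
```

```bash
python3 look.py w10;  python3 - <<'E'
from h import *
c=arm.camera_info('scene'); i,d=arm.get_image('scene'); save('s10',cv2.resize(i[230:340,290:400],None,fx=5,fy=5,interpolation=cv2.INTER_CUBIC))
E
```

```text
10.25 [ 0.67  0.32  0.14  0.   -1.39 -2.1 ] [563.6 246.2 323.2] [-7.030e-02  9.975e-01 -5.000e-04 -6.000e-04] [1.18 0.23 0.56] 34.1
cam [482.61152745 234.44919815 465.69587755]
```

View pics/w10.png

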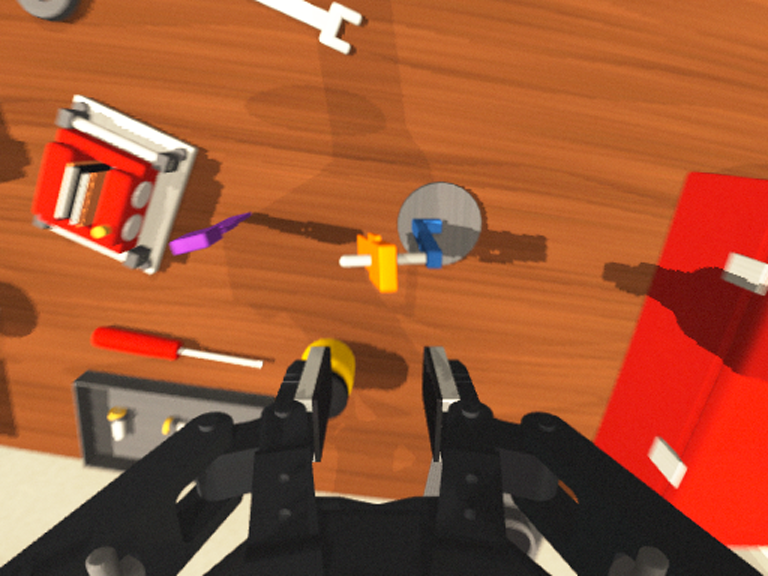

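View pics/s10.png

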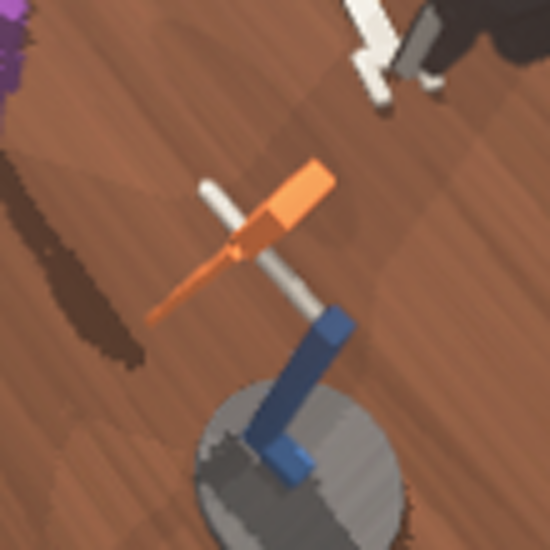

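```bash
cat > tilt.py <<'E'
from h import *
import sys
def tilt():
    c=arm.camera_info('scene'); i,d=arm.get_image('scene'); P,u,v=cloud(c,d)
    hs=cv2.cvtColor(i,cv2.COLOR_RGB2HSV)[v,u].astype(int)
    m=(hs[:,0]>3)&(hs[:,0]<22)&(hs[:,1]>150)&(abs(P[:,1]-246)<50)&(abs(P[:,0]-565)<70)&(P[:,2]>50)
    Q=P[m]; c0=Q.mean(0); a=np.linalg.svd(Q-c0)[2][0]; a*=np.sign(a[2]); print(arm.read_state()['clock'],len(Q),c0.round(1),a.round(3),'deg',np.degrees(np.arccos(a[2])).round(1), Q.min(0).round(1),Q.max(0).round(1)); return i
for k in range(int(sys.argv[1])): i=tilt()
save(sys.argv[2],cv2.resize(i[230:340,290:400],None,fx=5,fy=5,interpolation=cv2.INTER_CUBIC))
E
python3 tilt.py 12 s11
```

```text
10.4 221 [571.4 249.7 177.1] [-0.214  0.148  0.965] deg 15.1 [545.9 230.5  73.6] [591.5 260.6 205.7]
10.45 222 [571.3 249.8 177.7] [-0.219  0.148  0.964] deg 15.3 [545.8 230.3  75.6] [592.1 260.7 204.9]
10.5 222 [571.4 249.7 177.1] [-0.218  0.148  0.965] deg 15.3 [546.2 230.6  74.9] [591.9 260.3 204.9]
10.55 221 [571.5 249.7 177.3] [-0.219  0.146  0.965] deg 15.3 [545.3 230.   73.7] [591.6 260.3 205.7]
10.6 221 [571.4 249.7 177.2] [-0.215  0.148  0.965] deg 15.1 [546.  230.3  73.5] [592.1 260.7 205.1]
10.65 220 [571.4 249.7 177.1] [-0.219  0.147  0.964] deg 15.3 [545.5 230.4  73.1] [591.6 260.5 205.8]
10.7 222 [571.4 249.7 177.2] [-0.217  0.147  0.965] deg 15.2 [545.5 229.9  73.1] [592.4 260.3 205.5]
10.75 223 [571.4 249.8 177.4] [-0.216  0.148  0.965] deg 15.2 [545.7 230.8  74.1] [591.7 260.5 205.2]
10.8 222 [571.4 249.7 177.3] [-0.219  0.147  0.965] deg 15.3 [545.5 230.2  74.6] [592.2 260.4 205.2]
10.85 221 [571.4 249.7 177.3] [-0.216  0.148  0.965] deg 15.2 [545.5 230.1  74.4] [591.7 260.5 205.7]
10.9 221 [571.4 249.7 177.2] [-0.216  0.148  0.965] deg 15.2 [546.1 230.2  73.3] [591.4 260.4 206.2]
10.95 222 [571.4 249.8 177.2] [-0.218  0.147  0.965] deg 15.3 [545.8 230.5  74.2] [591.8 260.3 205.2]
```

View pics/s11.png

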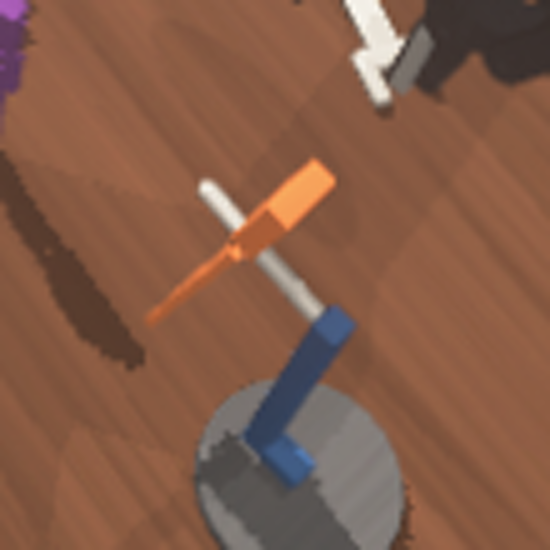

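>>> play_rows:
  motion: [40, -0.3, -6.2, 0, 0, 0, 3, 60, -0.7, -12.4, 0, 0, 0, 6, 60, -1.1, -18.6, 0, 0, 0, 9, 60, -1.5, -24.8, 0, 0, 0, 11, 60, -1.9, -31, 0, 0, 0, 11]

```text
clock: 11.58
position: [544.6, -65.3, 322.0]
ee_rot: [-0.166, 0.986, -0.0, 0.0]
contact_force: [1.3, 0.1, -0.7]
gripper_width: 50.9
```

>>> play_rows:
  motion: [60, -0.3, -6.1, -1, 0, 0, 0, 60, -0.7, -12.2, -3, 0, 0, 0, 60, -1, -18.2, -6, 0, 0, 0, 60, -1, -18.2, -8, 0, 0, 0, 60, -1, -18.2, -8, 0, 0, 0]

```text
clock: 12.2
position: [533.7, -246.1, 239.6]
ee_rot: [-0.165, 0.986, 0.001, -0.002]
contact_force: [-0.7, -0.5, 0.6]
gripper_width: 51.5
```

```bash
python3 look.py w12 gauge gauge_block; python3 - <<'E'
from h import *
z=np.load('w12.npz'); c={k:z[k] for k in ['fovy','cx','cy','k1','R','t']}
P,u,v=cloud(c,z['d']); col=cv2.cvtColor(z['i'],cv2.COLOR_RGB2HSV)[v,u].astype(int)
def rep(n,m):
    Q=P[m]; print(n,len(Q),np.round(np.median(Q,0),1),np.round(Q.min(0),1),np.round(Q.max(0),1)); print('   rect',cv2.minAreaRect(Q[:,:2].astype(np.float32)))
near=(abs(P[:,0]-534)<60)&(abs(P[:,1]+248)<60)
rep('gtop',near&(P[:,2]>110)&(P[:,2]<120)&(abs(P[:,0]-534)<25)&(abs(P[:,1]+248)<25))
rep('btop',near&(P[:,2]>62)&(P[:,2]<70))
E
```

```text
12.2 [-0.16  0.32 -0.07 -0.   -1.19 -1.08] [ 533.7 -246.1  239.6] [-0.1645  0.9864  0.001  -0.0023] [-0.68 -0.45  0.56] 51.5
cam [ 456.80133036 -272.97254518  382.27542657]
gauge [([156.2, 168.1], 0.75), ([249.5, 158.3], 0.56)]
gauge_block [([244.7, 159.3], 0.89)]
gtop 479 [ 535.1 -250.7  113.6] [ 521.3 -262.6  110.4] [ 550.2 -238.8  115.7]
   rect ((535.7881469726562, -250.65867614746094), (25.928651809692383, 17.964757919311523), 19.008529663085938)
btop 3483 [ 529.2 -253.4   65.8] [ 487.3 -295.2   63.5] [ 585.6 -205.2   68.6]
   rect ((536.3192138671875, -250.42877197265625), (80.75914001464844, 69.85264587402344), 18.862607955932617)
```

View pics/w12.png

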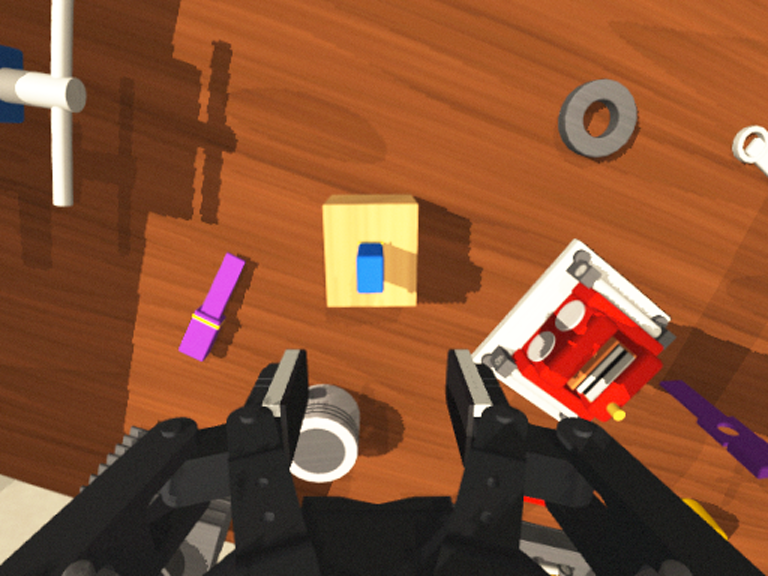

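>>> play_rows:
  motion: [60, 0.15, -0.4, -5, 0, 0, 0, 60, 0.15, -0.4, -10, 0, 0, 0, 60, 0.15, -0.4, -14, 0, 0, 0, 60, 0.15, -0.4, -16.2, 0, 0, 0, 60, 0.15, -0.4, -16.2, 0, 0, 0]

```text
clock: 12.98
position: [536.7, -248.5, 79.4]
ee_rot: [-0.166, 0.986, 0.0, -0.001]
contact_force: [0.1, -0.5, 0.7]
gripper_width: 50.9
```

```bash
python3 look.py w13; python3 look.py w13b
```

```text
12.975 [-0.16  0.48 -0.27  0.   -0.83 -1.08] [ 536.7 -248.5   79.4] [-1.664e-01  9.861e-01  2.000e-04 -8.000e-04] [ 0.1  -0.52  0.73] 50.9
cam [ 459.38194714 -275.53177605  221.85108605]
13.025 [-0.16  0.48 -0.26  0.   -0.83 -1.08] [ 537.7 -248.9   80.9] [-1.664e-01  9.861e-01 -4.000e-04  6.000e-04] [-0.04  0.28  1.08] 51.4
cam [ 459.9816465  -275.85016657  223.0856656 ]
```

View pics/w13.png

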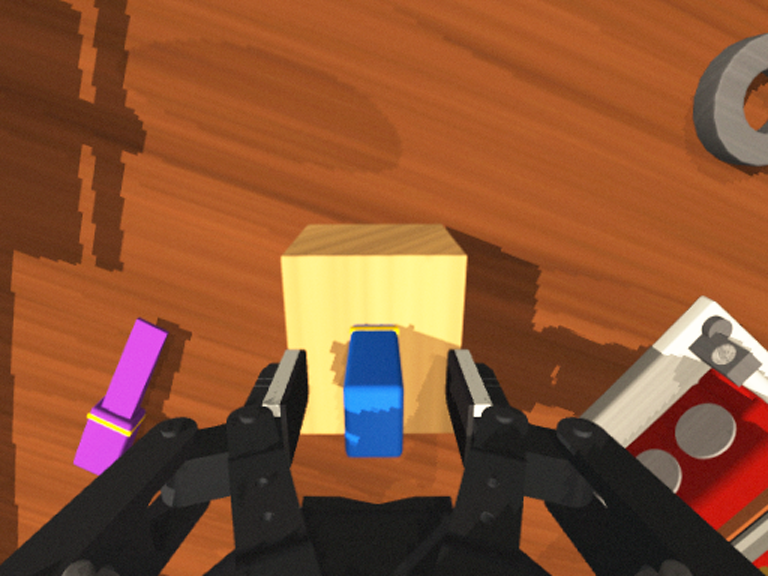

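>>> play_rows:
  motion: [60, 0, -0.1, -0.3, 0, 0, 0, 0, 0, -0.1, -0.3, 0, 0, 0, 0, 0, -0.1, -0.3, 0, 0, 0, 0, 0, -0.1, -0.3, 0, 0, 0, 0, 0, -0.1, -0.3, 0, 0, 0]

```text
clock: 13.7
position: [536.9, -250.6, 77.5]
ee_rot: [-0.166, 0.986, -0.0, 0.0]
contact_force: [-0.2, 0.3, 3.7]
gripper_width: 17.2
```

>>> play_rows:
  motion: [0, 0, 0, 0, 0, 0, 0, 0, 0, 0, 1, 0, 0, 0, 0, 0, 0, 4, 0, 0, 0, 0, 0, 0, 9, 0, 0, 0, 0, 0, 0, 15, 0, 0, 0]

```text
clock: 14.32
position: [535.6, -250.1, 227.0]
ee_rot: [-0.165, 0.986, 0.001, -0.002]
contact_force: [1.1, 0.7, -0.7]
gripper_width: 17.3
```

```bash
python3 look.py w14
```

```text
14.325 [-0.16  0.33 -0.08 -0.   -1.16 -1.07] [ 535.6 -250.1  227. ] [-1.654e-01  9.862e-01  9.000e-04 -1.600e-03] [ 1.15  0.66 -0.67] 17.3
cam [ 458.50885423 -277.14858048  369.58610895]
```

View pics/w14.png

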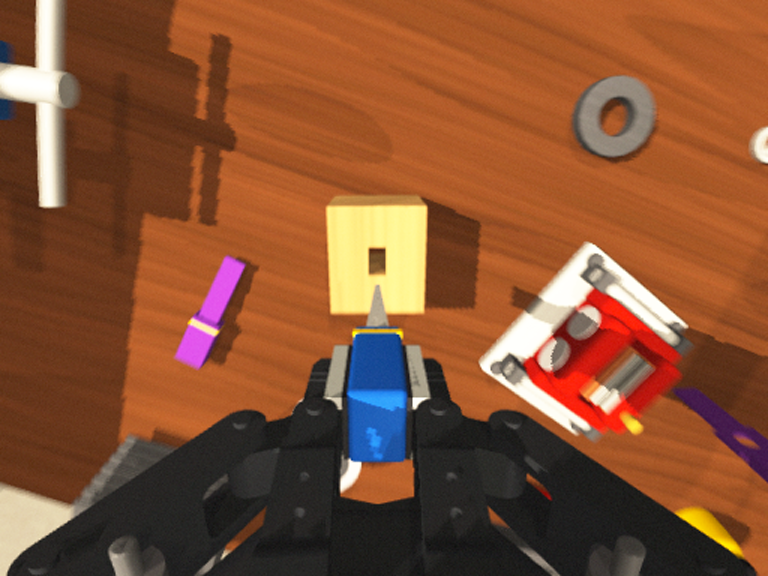

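>>> play_rows:
  motion: [0, 0.5, 4.5, 1, 0, 0, -9, 0, 1.2, 9, 1, 0, 0, -18, 0, 1.9, 14, 1, 0, 0, -27, 0, 2.5, 18.5, 1, 0, 0, -36.3, 0, 2.8, 21.5, 1, 0, 0, -36.3]

```text
clock: 15.0
position: [564.4, -33.5, 236.5]
ee_rot: [0.15, 0.989, 0.0, -0.0]
contact_force: [-0.1, -1.4, -0.8]
gripper_width: 17.5
```

>>> play_rows:
  motion: [0, 0, 0, -2.5, 0, 0, 0, 0, 0, 0, -5, 0, 0, 0, 0, 0, 0, -5, 0, 0, 0, 0, 0, 0, -5, 0, 0, 0]

```text
clock: 15.5
position: [565.1, -35.6, 187.7]
ee_rot: [0.15, 0.989, -0.0, 0.001]
contact_force: [1.2, -0.1, 0.2]
gripper_width: 17.0
```

```bash
python3 look.py w15 >/dev/null; python3 look.py w15 fixed_face sprung_face gauge bench_plate; python3 tilt.py 1 s15
```

```text
15.55 [ 0.22  0.32 -0.2   0.   -1.04 -2.1 ] [565.3 -35.6 188. ] [1.499e-01 9.887e-01 2.000e-04 1.100e-03] [ 0.1   0.8  -0.11] 17.3
cam [486.66511211 -12.39823184 330.18368398]
fixed_face [([248.6, 184.6], 0.74)]
sprung_face [([251.5, 185.6], 0.88)]
gauge [([25.0, 255.4], 0.85), ([253.0, 195.0], 0.73), ([134.8, 14.8], 0.18)]
bench_plate [([254.2, 163.1], 0.81)]
15.85 220 [571.3 249.8 177.6] [-0.22   0.147  0.964] deg 15.3 [545.4 229.8  76.6] [593.  260.7 205.4]
```

View pics/w15.png

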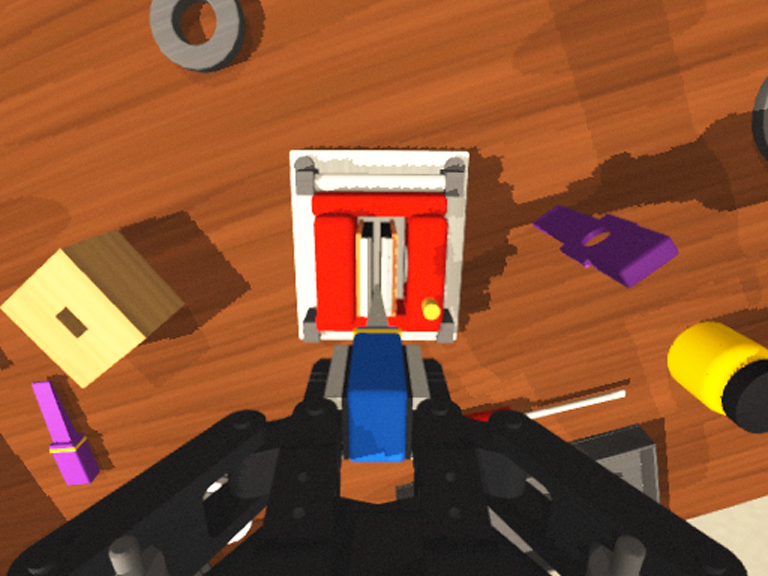

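```bash
python3 - <<'E'
from h import *
z=np.load('w15.npz'); c={k:z[k] for k in ['fovy','cx','cy','k1','R','t']}
i=z['i']; save('z15',cv2.resize(i[135:235,200:300],None,fx=6,fy=6,interpolation=cv2.INTER_NEAREST))
for n,uv,zz in [('fix',(248.6,184.6),75),('spr',(251.5,185.6),75)]: print(n,atz(c,*uv,zz).round(1))
P,u,v=cloud(c,z['d'])
a=np.radians(72.6-90); ex=np.array([np.cos(a),np.sin(a)]); ey=np.array([-ex[1],ex[0]]); o=np.array([564.3,-35.2])
q=(P[:,:2]-o)@np.c_[ex,ey]
for vv in (150,160,170,178):
    print(vv,[(uu,*q[(u==uu)&(v==vv)][0].round(1),int(P[(u==uu)&(v==vv)][0,2])) for uu in range(234,272) if ((u==uu)&(v==vv)).any()])
m=(P[:,2]>74.5)&(P[:,2]<83)&(abs(q[:,0])<40)&(abs(q[:,1])<25)
Q=q[m]; print(len(Q)); 
for lo,hi in((-25,-1),(1,25)):
    k=Q[(Q[:,1]>lo)&(Q[:,1]<hi)]; print(k.min(0),k.max(0))
g=(P[:,2]>88)&(abs(q[:,0])<40)&(abs(q[:,1])<25)&(v<215); 
for r in range(185,216,4):
    k=g&(v==r); print('blade',r,q[k].mean(0).round(2),P[k][:,2].mean().round(1),np.ptp(q[k][:,1]).round(1)) if k.any() else 0
m=(P[:,2]>9)&(P[:,2]<15)&(abs(q[:,0])<90)&(abs(q[:,1])<80)
print('plate',cv2.minAreaRect(P[m][:,:2].astype(np.float32)))
m=(P[:,2]>69)&(P[:,2]<75)&(abs(q[:,0])<60)&(abs(q[:,1])<50); print('cal',cv2.minAreaRect(P[m][:,:2].astype(np.float32)),q[m].min(0),q[m].max(0))
E
```

```text
fix [563.6 -38.7  75. ]
spr [565.3 -36.4  75. ]
150 [(234, np.float64(-31.6), np.float64(-17.0), 70), (235, np.float64(-31.2), np.float64(-16.2), 68), (236, np.float64(-30.3), np.float64(-15.5), 63), (237, np.float64(-26.0), np.float64(-15.7), 41), (238, np.float64(-26.8), np.float64(-14.5), 45), (239, np.float64(-26.8), np.float64(-13.4), 45), (240, np.float64(-26.8), np.float64(-12.4), 45), (241, np.float64(-25.7), np.float64(-11.6), 39), (242, np.float64(-24.6), np.float64(-10.8), 33), (243, np.float64(-24.8), np.float64(-9.7), 34), (244, np.float64(-24.9), np.float64(-8.7), 35), (245, np.float64(-24.6), np.float64(-7.6), 33), (246, np.float64(-24.8), np.float64(-6.6), 34), (247, np.float64(-24.8), np.float64(-5.5), 34), (248, np.float64(-20.5), np.float64(-4.7), 12), (249, np.float64(-20.7), np.float64(-3.6), 12), (250, np.float64(-20.8), np.float64(-2.4), 13), (251, np.float64(-20.4), np.float64(-1.3), 11), (252, np.float64(-20.2), np.float64(-0.2), 10), (253, np.float64(-24.6), np.float64(0.8), 33), (254, np.float64(-24.8), np.float64(1.8), 34), (255, np.float64(-24.9), np.floa
[... 6063 characters left out ...]
, np.float64(17.0), 51), (270, np.float64(-1.6), np.float64(17.5), 59), (271, np.float64(-2.2), np.float64(18.3), 61)]
983
[-26.99739925 -14.854341  ] [25.77948141 -4.9819779 ]
[-26.21153181   1.3858593 ] [27.3387607  10.20298733]
blade 193 [-8.32 -1.35] 123.4 3.1
blade 197 [-8.32 -1.72] 132.4 3.7
blade 201 [-8.16 -1.71] 140.2 5.0
blade 205 [-8.31 -1.7 ] 148.3 6.2
blade 209 [-8.31 -1.69] 155.4 7.3
blade 213 [-8.35 -1.36] 162.2 7.7
plate ((564.0877685546875, -34.90635681152344), (129.93832397460938, 149.7593994140625), 72.47616577148438)
cal ((564.397216796875, -34.40144348144531), (81.80033874511719, 72.33003234863281), 72.74974060058594) [-36.3867802  -40.02612819] [36.10548924 41.63404124]
```

View pics/z15.png

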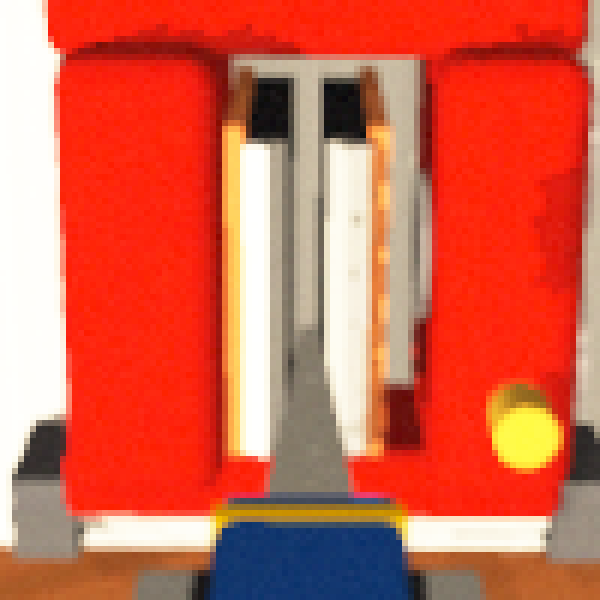

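>>> play_rows:
  motion: [0, -0.02, -0.06, -1, 0, 0, 0, 0, -0.02, -0.06, -2, 0, 0, 0, 0, -0.02, -0.06, -2.8, 0, 0, 0, 0, -0.02, -0.06, -2.8, 0, 0, 0, 0, -0.02, -0.06, -2.8, 0, 0, 0]

```text
clock: 16.48
position: [564.6, -36.1, 158.9]
ee_rot: [0.15, 0.989, -0.0, 0.0]
contact_force: [-0.0, -0.4, -0.4]
gripper_width: 17.2
```

```bash
cat > gap.py <<'E'
from h import *
import sys
n=sys.argv[1]
F=[];Z=[]
for k in range(5):
    c=arm.camera_info('wrist'); i,d=arm.get_image('wrist'); s=arm.read_state(); F.append(s['contact_force']); Z.append(s['position'])
print(s['clock'],'F',np.mean(F,0).round(2),'pos',np.mean(Z,0).round(2),'std',np.std(Z,0).round(2),round(s['gripper_width'],1))
save(n,cv2.resize(i[135:235,200:300],None,fx=6,fy=6,interpolation=cv2.INTER_NEAREST))
P,u,v=cloud(c,d)
a=np.radians(72.6-90); ex=np.array([np.cos(a),np.sin(a)]); ey=np.array([-ex[1],ex[0]]); o=np.array([564.3,-35.2])
q=(P[:,:2]-o)@np.c_[ex,ey]
for lo,hi in ((-24,-12),(12,24),(-24,24)):
    m=(P[:,2]>72)&(P[:,2]<77)&(q[:,0]>lo)&(q[:,0]<hi)
    f=q[m&(q[:,1]<-2.5)&(q[:,1]>-10)][:,1]; s=q[m&(q[:,1]>-2)&(q[:,1]<6)][:,1]
    if len(f) and len(s): print(lo,hi,'fixed edge',np.percentile(f,[90,98]).round(2),'sprung edge',np.percentile(s,[2,10]).round(2))
for z0 in range(78,140,6):
    g=(P[:,2]>z0)&(P[:,2]<z0+6)&(abs(q[:,0]+8.5)<4)&(abs(q[:,1]+2)<7)
    if g.sum()>2: print('blade',z0,g.sum(),q[g].mean(0).round(2),np.ptp(q[g][:,1]).round(1))
E
python3 gap.py g16
```

```text
16.725 F [ 0.07  0.05 -0.59] pos [564.61 -36.04 159.16] std [0.06 0.01 0.04] 17.5
-24 -12 fixed edge [-5.32 -5.31] sprung edge [0.45 0.45]
-24 24 fixed edge [-5.33 -5.32] sprung edge [0.45 0.46]
blade 78 48 [-8.61 -1.56] 13.1
blade 84 7 [-8.97 -2.37] 2.4
blade 90 10 [-8.85 -2.27] 3.1
blade 96 15 [-9.   -2.33] 3.8
blade 102 20 [-8.91 -2.18] 4.4
blade 108 24 [-8.9  -2.15] 5.0
blade 114 30 [-8.92 -2.33] 6.3
blade 120 36 [-8.94 -2.15] 6.7
blade 126 43 [-8.95 -2.29] 7.8
blade 132 53 [-8.95 -2.33] 8.3
blade 138 20 [-8.96 -2.03] 8.6
```

View pics/g16.png

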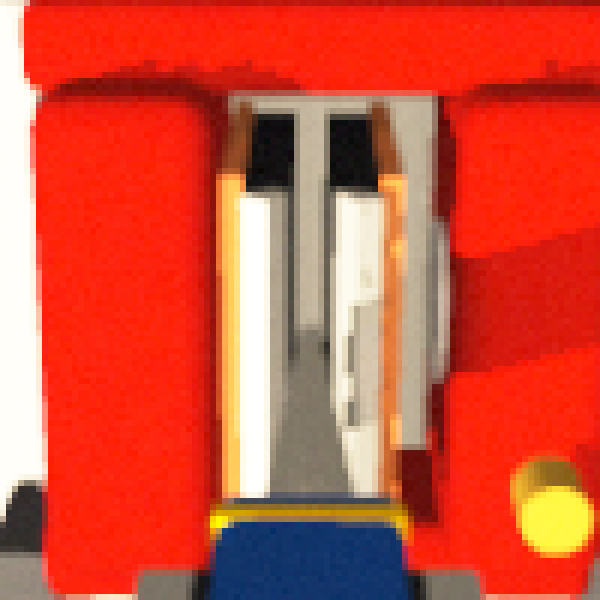

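>>> play_rows:
  motion: [0, 0, 0, -0.5, 0, 0, 0, 0, 0, 0, -1, 0, 0, 0, 0, 0, 0, -1.5, 0, 0, 0, 0, 0, 0, -2, 0, 0, 0, 0, 0, 0, -2.4, 0, 0, 0]

```text
clock: 17.35
position: [564.3, -36.1, 134.3]
ee_rot: [0.15, 0.989, -0.0, -0.0]
contact_force: [0.6, 0.5, -0.0]
gripper_width: 17.1
```

```bash
python3 gap.py g17
```

```text
17.6 F [ 0.08 -0.08 -0.74] pos [564.24 -36.08 134.46] std [0.19 0.01 0.4 ] 17.3
-24 -12 fixed edge [-5.13 -5.12] sprung edge [0.78 0.8 ]
-24 24 fixed edge [-4.41 -2.91] sprung edge [-1.4   0.79]
blade 78 82 [-8.55 -2.43] 13.4
blade 84 22 [-9.13 -2.57] 5.0
blade 90 32 [-9.18 -2.32] 6.2
blade 96 34 [-9.08 -2.36] 6.8
blade 102 48 [-9.11 -2.39] 7.8
blade 108 53 [-9.09 -2.25] 8.2
blade 114 15 [-9.09 -2.51] 8.7
```

View pics/g17.png

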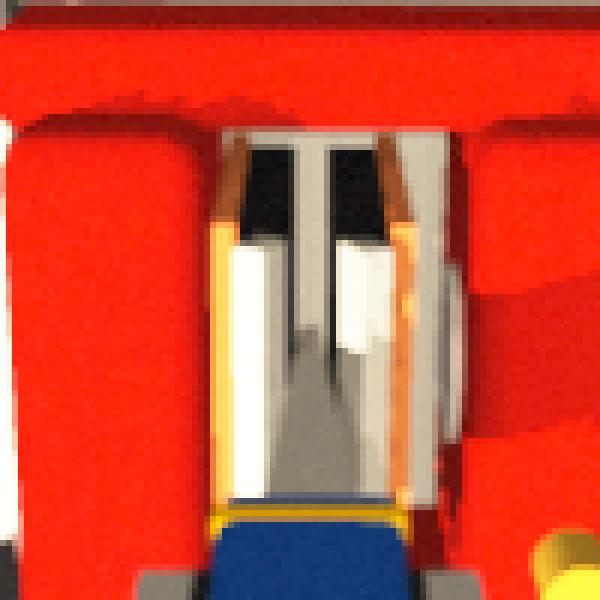

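>>> play_rows:
  motion: [0, 0, 0, -0.15, 0, 0, 0, 0, 0, 0, -0.3, 0, 0, 0, 0, 0, 0, -0.4, 0, 0, 0, 0, 0, 0, -0.4, 0, 0, 0]

```text
clock: 18.1
position: [564.4, -36.0, 130.7]
ee_rot: [0.15, 0.989, 0.0, -0.0]
contact_force: [1.0, 0.0, -1.0]
gripper_width: 17.5
```

```bash
python3 gap.py g18 | head -3
```

```text
18.35 F [-0.08  0.16 -0.59] pos [564.37 -36.03 130.8 ] std [0.01 0.   0.02] 17.5
-24 -12 fixed edge [-5.03 -5.03] sprung edge [0.76 0.78]
-24 24 fixed edge [-4.37 -2.86] sprung edge [-1.38  0.77]
```

>>> play_rows:
  motion: [0, 0, 0, -0.1, 0, 0, 0, 0, 0, 0, -0.2, 0, 0, 0, 0, 0, 0, -0.3, 0, 0, 0, 0, 0, 0, -0.3, 0, 0, 0]

```text
clock: 18.85
position: [564.3, -36.1, 127.7]
ee_rot: [0.15, 0.989, -0.0, -0.0]
contact_force: [-0.7, 0.9, -1.4]
gripper_width: 17.4
```

```bash
python3 gap.py g19 | head -3
```

```text
19.1 F [ 0.25  0.08 -1.12] pos [564.33 -36.08 127.73] std [0.01 0.01 0.03] 17.5
-24 -12 fixed edge [-5.04 -5.03] sprung edge [0.67 0.69]
-24 24 fixed edge [-5.03 -3.3 ] sprung edge [-1.43  0.1 ]
```

>>> play_rows:
  motion: [0, 0, 0, -0.1, 0, 0, 0, 0, 0, 0, -0.2, 0, 0, 0, 0, 0, 0, -0.2, 0, 0, 0]

```text
clock: 19.48
position: [564.6, -36.1, 126.0]
ee_rot: [0.15, 0.989, 0.0, 0.0]
contact_force: [0.8, 0.2, 0.9]
gripper_width: 17.3
```

```bash
python3 gap.py g20 | head -3
```

```text
19.725 F [0.19 0.21 1.56] pos [564.59 -36.09 126.04] std [0.01 0.01 0.01] 17.6
-24 -12 fixed edge [-4.96 -4.94] sprung edge [0.7  0.74]
-24 24 fixed edge [-4.94 -3.22] sprung edge [-1.37  0.08]
```

>>> play_rows:
  motion: [0, 0, 0, -0.1, 0, 0, 0, 0, 0, 0, -0.2, 0, 0, 0, 0, 0, 0, -0.2, 0, 0, 0]

```text
clock: 20.1
position: [564.5, -36.0, 123.8]
ee_rot: [0.15, 0.989, 0.0, 0.0]
contact_force: [1.0, 0.3, 2.6]
gripper_width: 17.5
```

```bash
python3 gap.py g21 | head -3
```

```text
20.35 F [ 0.53 -0.07  1.74] pos [564.53 -36.04 123.85] std [0.01 0.02 0.01] 17.3
-24 -12 fixed edge [-4.9  -4.89] sprung edge [0.71 0.73]
-24 24 fixed edge [-4.88 -2.8 ] sprung edge [-1.05  0.71]
```

>>> play_rows:
  motion: [0, 0, 0, -0.1, 0, 0, 0, 0, 0, 0, -0.2, 0, 0, 0, 0, 0, 0, -0.2, 0, 0, 0]

```text
clock: 20.72
position: [564.4, -36.1, 121.8]
ee_rot: [0.15, 0.989, -0.0, 0.0]
contact_force: [-0.1, 1.0, 3.1]
gripper_width: 17.5
```

```bash
python3 gap.py g22 | head -3
```

```text
20.975 F [ 0.08 -0.15  2.62] pos [564.4  -36.06 121.81] std [0.01 0.01 0.01] 17.4
-24 -12 fixed edge [-5.64 -5.61] sprung edge [0.63 0.65]
-24 24 fixed edge [-4.28 -2.86] sprung edge [-1.43  0.63]
```

>>> play_rows:
  motion: [0, 0, 0, -0.1, 0, 0, 0, 0, 0, 0, -0.2, 0, 0, 0, 0, 0, 0, -0.2, 0, 0, 0]

```text
clock: 21.35
position: [564.4, -36.1, 119.8]
ee_rot: [0.15, 0.989, -0.0, 0.0]
contact_force: [0.7, 0.5, 3.3]
gripper_width: 17.4
```

```bash
python3 gap.py g23 | head -3
```

```text
21.6 F [0.31 0.04 3.09] pos [564.41 -36.07 119.82] std [0.01 0.01 0.01] 17.3
-24 -12 fixed edge [-5.59 -5.56] sprung edge [0.62 0.63]
-24 24 fixed edge [-4.65 -2.83] sprung edge [-0.94  0.62]
```

View pics/g23.png

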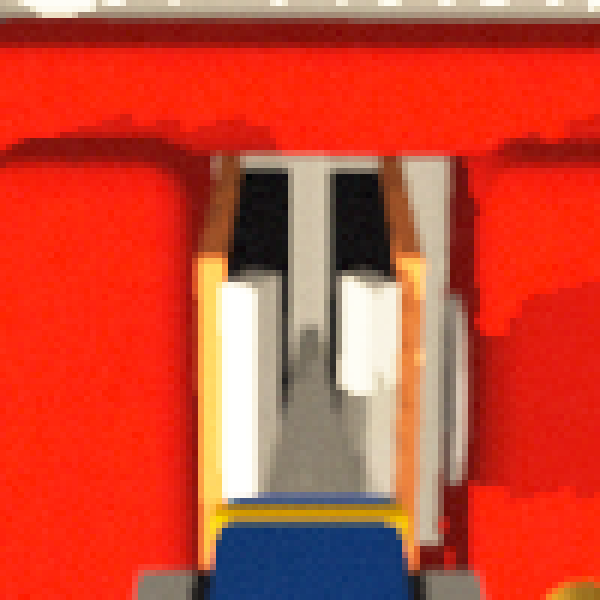

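>>> play_rows:
  motion: [0, 0, 0, -0.1, 0, 0, 0, 0, 0, 0, -0.1, 0, 0, 0, 0, 0, 0, -0.1, 0, 0, 0]

```text
clock: 21.98
position: [564.4, -36.1, 118.8]
ee_rot: [0.15, 0.989, 0.0, 0.0]
contact_force: [0.2, 0.0, 3.2]
gripper_width: 17.3
```

```bash
python3 gap.py g24 | head -3; python3 tilt.py 3 s24; python3 - <<'E'
from h import *
for cam in('scene','top'):
    i,_=arm.get_image(cam); save('end_'+cam,i,1.5)
s=arm.read_state(); print(s['position'],s['ee_rot'],s['contact_force'],s['wrist_torque'])
E
```

```text
22.225 F [0.29 0.48 3.67] pos [564.42 -36.07 118.85] std [0.01 0.01 0.01] 17.7
-24 -12 fixed edge [-5.58 -5.56] sprung edge [0.63 0.64]
-24 24 fixed edge [-5.   -3.26] sprung edge [-0.93  0.63]
22.275 222 [571.4 249.8 177.3] [-0.218  0.148  0.965] deg 15.3 [544.9 230.4  72.9] [592.4 260.6 204.9]
22.325 220 [571.4 249.8 177.6] [-0.222  0.146  0.964] deg 15.4 [546.3 230.3  72.5] [591.9 260.5 205.2]
22.375 221 [571.3 249.7 177.2] [-0.218  0.148  0.965] deg 15.3 [545.4 230.1  73.2] [591.8 260.4 204.9]
[564.42088329 -36.05132466 118.83150056] [1.49877913e-01 9.88704509e-01 1.56433598e-05 7.25878425e-05] [0.44120254 0.03989523 5.44116322] [ 0.0971931  -0.20020361 -0.03963807]
```

View pics/end_scene.png

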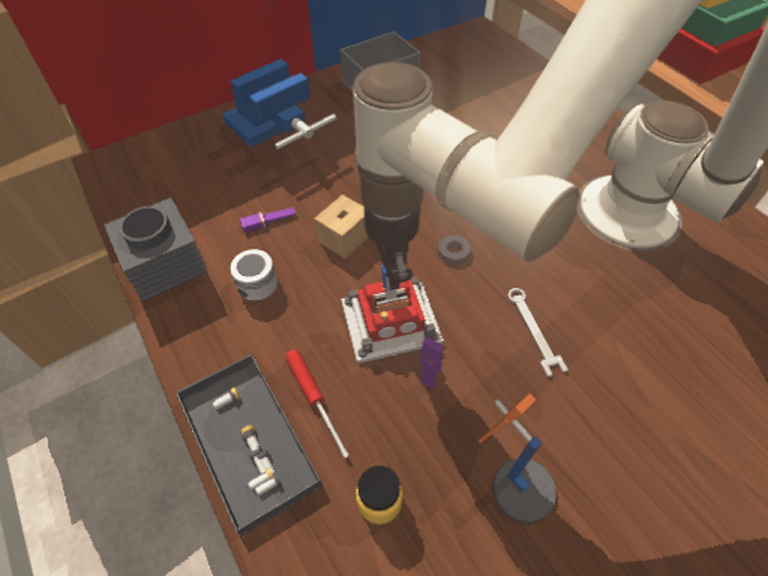

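View pics/end_top.png

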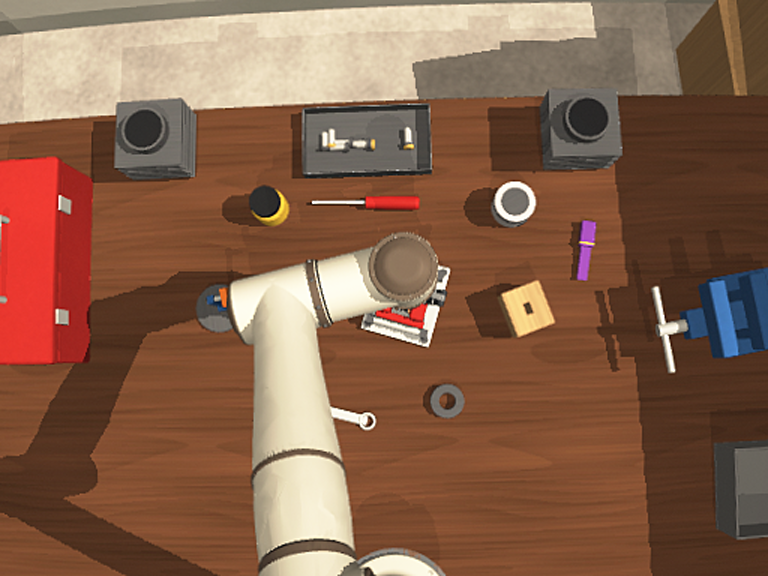

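View pics/g24.png

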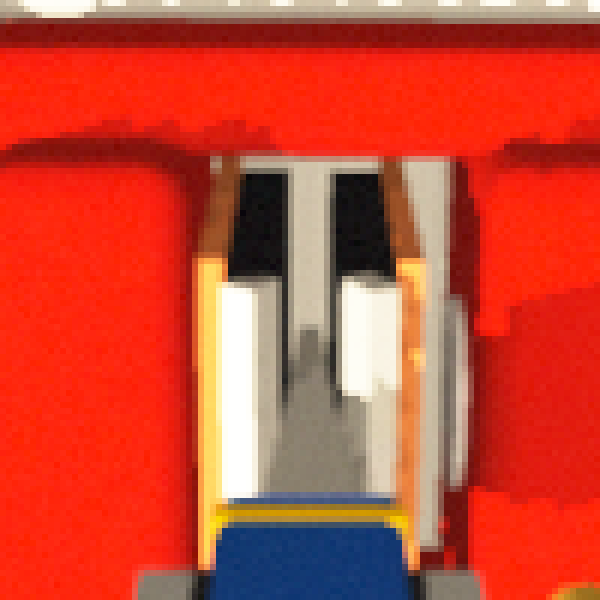

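```bash
python3 -c "
from bench import arm
print(arm.job_done())"
```

```text
the job is handed in; nothing more can be done
None
```

The job is handed in at about 22.5 s of the 66 s: the spacer hangs on the peg and the gauge is held upright between the pads. No verdict comes back, so this rests on my own checks.

- **Spacer:** I pulled the orange spacer from the gap, threaded its eye over the blue stand's peg and let go. In the scene camera it hangs still at about 15° (0.27 rad) from vertical, inside the 0.5 rad limit.
- **Gauge:** I took the blue-handled gauge out of its block and lowered it between the pads in small steps. The first clear contact showed between TCP heights of about 127.7 and 126.0 mm. I stopped at 118.8 mm, about 8 mm below the estimated onset at 127 mm. At 1 mm of thickness per 8 mm of depth, that pushes the sprung pad back about 1 mm.
- **Forces:** the downward force rose by about 4.3 N, inside the expected 4 to 8 N. The sideways force stayed near 0.5 N, so the caliper had centred itself. The gripper is holding at 17.3 to 17.7 mm on the handle, with the tool vertical.
- **Bystanders:** as far as the end pictures show, none moved; in the top view the arm hides part of the wrench.

**Weaker checks:** the pad's push-back is inferred from depth and force. The camera shows the gap only to about a millimetre; it read 0.4 mm wider than before. The force also rose more slowly than I first estimated from the contact onset, which puts the push-back nearer 0.8 to 1 mm, within the allowed 0.25 to 2.4 mm.

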